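Put the drive rollers away by hub colour

TASK

Put away the three black rubber drive rollers by hub colour: stand the blue-hubbed one upright in the blue dish, the green-hubbed one upright in the green dish, and the orange-hubbed one upright in the orange toolbox. Swing the toolbox lid well open before loading it, and lower it fully shut once the roller is inside. Leave the bare metal roller and the clear film cassette where they are.

Things in the scene. Friction and masses are not known exactly. Their poses are not given: they have to be found in the camera images.
- roller_orange_mid (a point): Drive roller: upright cylinder of black rubber, 36 mm diameter, 50 mm tall, 70 g, with a flush orange plastic hub (27 mm disc) showing on its top. This point is its centre, 25 mm above its underside; z is its axis.
- roller_blue_mid (a point): Drive roller: upright cylinder of black rubber, 36 mm diameter, 50 mm tall, 70 g, with a flush blue plastic hub (27 mm disc) showing on its top. This point is its centre, 25 mm above its underside; z is its axis.
- roller_green_mid (a point): Drive roller: upright cylinder of black rubber, 36 mm diameter, 50 mm tall, 70 g, with a flush green plastic hub (27 mm disc) showing on its top. This point is its centre, 25 mm above its underside; z is its axis.
- dish_blue: Shallow round blue dish fixed to the bench: 74 mm outside diameter, 65 mm inside, rim 8 mm high, floor 3 mm thick. Origin: centre of its underside.
- dish_green: Shallow round green dish fixed to the bench: 74 mm outside diameter, 65 mm inside, rim 8 mm high, floor 3 mm thick. Origin: centre of its underside.
- toolbox: Orange plastic toolbox fixed to the bench, 160 mm (its x) by 220 mm (its y) by 75 mm high, walls and floor 5 mm thick, empty inside. Origin: centre of its underside; x points from its front to its hinge side, z up. The lid's hinge line runs along y at x = +80 mm, z = 75 mm. With the lid shut its top is 85 mm above the bench.
- lid (a joint): Lid of the toolbox, rad: 0 shut, grows as the front edge swings up and over to the hinge side, stop at 1.75. The hinge is stiff: the lid stays at any angle; moving it takes about 2 to 4 N at the handle. It may start slightly ajar.
- lid_grip (a point): Middle of the lid handle: black round bar, 10 mm diameter, along the toolbox y, 82 mm clear between two posts, near the lid front edge. Bar centre: 140 mm from the hinge line along the lid, 50 mm out from it (40 mm off the outer face), so lid shut: x = -60, z = 125 mm in toolbox axes. The lid reaches 23 mm beyond the bar. Pinched lightly, the bar can turn between the pads.
- roller_metal_mid (a point): Bare aluminium roller, silver all over, same size as the rubber ones (36 mm diameter, 50 mm tall), to be left alone. This point is its centre, 25 mm above its underside.
- cassette: Clear plastic film cassette lying flat, 90 mm (x) by 64 mm (y) by 22 mm high, two black film reels side by side inside; loose, to be left alone. Origin: centre of its underside.
There are look-alikes about, which are no part of the job. Several things have the shape of the dish_green; the one meant has the colours described above. What is shaped like the part that bears roller_blue_mid but turquoise is not meant.

How it is judged:
By the outcome, as a careful person would: the job done as asked, in the order asked, and still so for the second after the job is handed in, with the robot touching nothing.
It also fails if it takes over 122 s, if anything falls off the work surface, if the arm or the gripper's body presses on something with over 40 N, if the wrist force passes 120 N, or if a joint passes its speed limit or range.

ROBOT

A 6-joint arm with a two-finger parallel gripper is mounted at the origin on the work surface. World frame = base frame: x ahead of the robot, y to its left, z up, the work surface at z = 0. Lengths are in m, angles in rad, forces in N, time in s.
With the tool pointing down it reaches from about 0.3 to 1 m from the base axis. Payload 5.1 kg.
Tool frame: the origin (TCP) lies midway between the tips of the shut fingers; the grasp point (between the pads) lies 19 mm behind it (env.tcp_to_grasp is the distance from the TCP to the grasp point, in m); z points along the fingers, y is the direction in which the jaws open and shut (so a half turn about z gives the same grasp; the last joint's range is limited). The gripper opens to 95 mm and grips with 3 to 60 N. Pads are 20 mm wide; open, the fingers measure 119 mm over their backs; the gripper's body (75 mm by 180 mm) begins 59 mm behind the grasp point.
Start: joints at [-1.184, 0.124, 1.65, -0, 1.367, -0.083], TCP at [0.294, -0.58, 0.189] pointing down, gripper open.
Joint ranges: [-2.61, 2.61], [-1.02, 2.33], [0.03, 2.71], [-1.35, 4.49], [0.32, 2.68], [-2.91, 2.91]. Speed limits (rad/s): [2.57, 2.57, 3.14, 3.14, 3.14, 3.14].

INTERFACE

Orientations are given as a unit quaternion [x, y, z, w].
In Python, from workcell import env, cams gives the robot as it stands.
- The arm moves only by the tool step_arm, never from a script. Its argument "series" is a list of rows, each an object with "travel": the shift along the tool's x, y, z in cm, a list of three; "twist": the turn about the tool's z in rad; "fingers": the closure, from -1 (fully open) to 1 (shut). A call has 1 to 12 rows; each row shifts and turns the commanded pose from where the row before left it, along the tool's axes as they then stand; what a row does not reach is not made up. A row lasts 1/12 s, in which the tool goes at most 41.7 mm and 7.16 degrees, less where a joint would pass 70% of its speed; a pose out of reach is approached as far as the arm can. A call with a gripper value outside its range is refused whole. The fingers move at their own pace and stop on an object; "grip_force" is the grip in N (left out, the last holds). Time passes only in rows, so rows that do not move let the fingers close. It gives the time, the measured TCP pose, the force and the opening at its end, in the units of the state.
- env.state(): the state, without advancing time (a new reading comes with each control period).
- cams.get_image(name): name is "scene" or "top" or "wrist"; returns a dict with "pixels" (480x640x3 uint8, blue, green, red), "camera_matrix" (3x3 intrinsics, pixels), "k1" (the pictures are not rectified: a ray, as slopes to the right and down, at radius r is drawn at 1 + k1 r^2 times it, then the intrinsics apply), "R" (3x3) and "t" (3): a world point X has camera coordinates R X + t. Camera axes: x right, y down, z forward; pixel columns grow to the right and rows downward; lengths in m; the calibration is good to about 2 mm. A picture is of the moment at which its call begins. There is no depth.
- env.job_done(): hands the job in, once; it reports no verdict.
The state is a dict: "time_s": time; "joint_positions": joint angles; "joint_velocities": joint speeds; "effort": joint torques, N m; "position": TCP position; "eef_rot": TCP orientation; "wrist_force": force on the tool from outside, world axes, zero at the start; "torque": the same for the moment, N m; "gripper_width": opening from 0.0 (shut) to 1.0 (fully open).
Only numpy, scipy, OpenCV 4.12 (cv2) and the standard library are available. Lean on these libraries where they do the work, as an engineer would, in place of code of your own. Each camera call takes 0.05 s, during which the arm holds its last target.

## Working session

There is one attempt and no reset: what is moved stays moved. The work goes in short steps, Python scripts to look and compute and a tool call to move; the robot and the scene stay as the last step left them, time stands still between calls to the robot, and variables do not carry over. Pictures are saved under pics/ and viewed, and the job is handed in when it is done.

Besides the shell and the picture viewer there is one more tool, called after ">>>" by a JSON object that holds its "method" and its "body". step_arm: Moves the arm, as the interface text tells. Its arguments: {"type":"object","properties":{"series":{"type":"array"},"grip_force":{"type":"number"}},"required":["series"]}

```bash
ls; mkdir -p pics; python3 - <<'E'
from workcell import env, cams
import cv2
print(env.state())
for n in ["scene","top","wrist"]:
    d=cams.get_image(n); cv2.imwrite(f"pics/{n}0.png",d["pixels"])
    print(n,d["camera_matrix"],d["k1"],d["R"],d["t"])
E
```

```text
pics
{'time_s': 0.0, 'joint_positions': array([-1.18360173e+00,  1.24496199e-01,  1.65167134e+00, -2.53973209e-05,
        1.36749172e+00, -8.26101323e-02]), 'joint_velocities': array([ 0.00135814, -0.00100351,  0.00056526,  0.0009401 ,  0.00074628,
       -0.00030879]), 'effort': array([-5.69485928e-04, -4.17601776e+01, -3.59933639e+01,  7.74318748e-02,
        4.92225972e-02, -2.01018761e-04]), 'position': array([ 0.2939603 , -0.57894982,  0.18739444]), 'eef_rot': array([ 9.72535951e-01,  2.32750414e-01, -1.69046958e-04, -1.01945691e-03]), 'wrist_force': array([-0.36098845, -0.24310055, -0.47498434]), 'torque': array([ 0.01469075,  0.02878828, -0.01025558]), 'gripper_width': 1.0028414446500238}
scene [[451.54721824   0.         318.1705908 ]
 [  0.         451.54721824 236.56772857]
 [  0.           0.           1.        ]] -0.08464749389977279 [[ 0.05506284  0.99836696 -0.01521524]
 [ 0.82735586 -0.05415125 -0.55906165]
 [-0.5589726   0.01819511 -0.82898647]] [-0.00584614 -0.41240376  1.20119251]
top [[527.46742318   0.         319.70077701]
 [  0.         527.46742318 237.72364338]
 [  0.           0.           1.        ]] -0.017359960090799237 [[-2.80904182e-03 -9.99810172e-01  1.92802920e-02]
 [-9.84177964e-01 -6.51639180e-04 -1.77181577e-01]
 [ 1.77160507e-01 -1.94729490e-02 -9.83989308e-01]] [-0.05045911  0.56459482  1.16919006]
wrist [[358.7886471    0.         318.86756156]
 [  0.         358.7886471  238.40487076]
 [  0.           0.           1.        ]] -0.052142538566446434 [[ 0.45232489 -0.89185155 -0.00173268]
 [-0.85382077 -0.43359628  0.28807005]
 [-0.257667   -0.12882186 -0.95760777]] [-0.64893325 -0.03180207  0.39218876]
```

View pics/scene0.png

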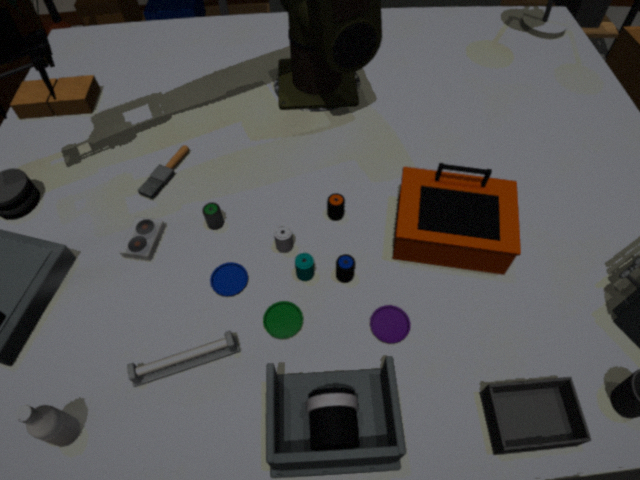

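View pics/top0.png

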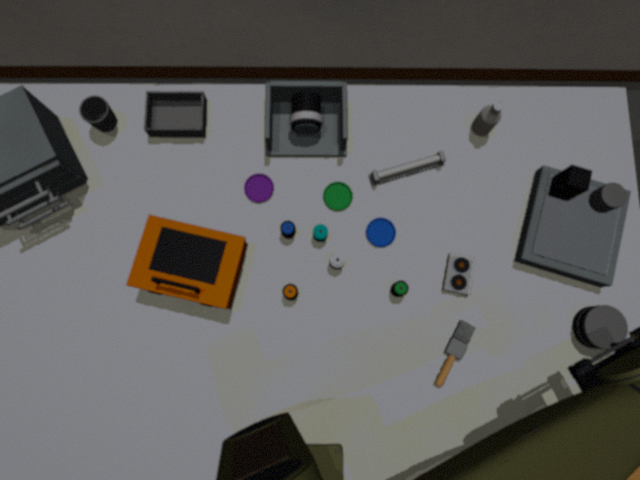

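View pics/wrist0.png

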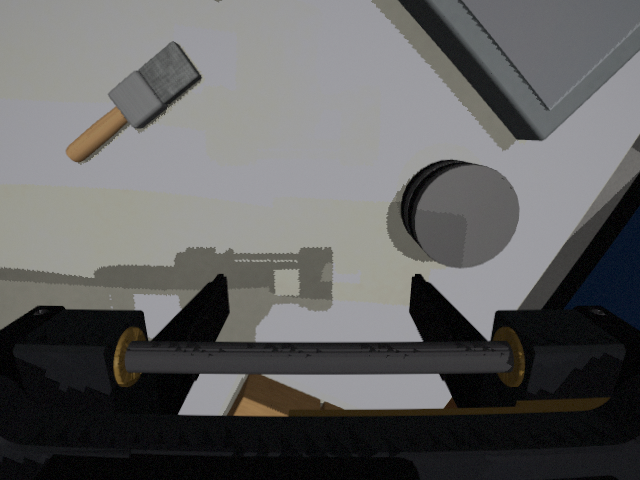

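The scene view shows these rollers: green (213,210), orange (336,200), bare metal (284,236), turquoise look-alike (305,262) and blue (345,265). The dishes are blue (229,279), green (283,319) and purple look-alike (390,323). The toolbox is at (457,220) with its handle at (464,173), on the robot side. The cassette is at (143,238). I'll enlarge crops to measure.

```bash
python3 - <<'E'
import cv2
s=cv2.imread("pics/scene0.png");t=cv2.imread("pics/top0.png")
def f(im,x,y,w,h,k,n): cv2.imwrite(n,cv2.convertScaleAbs(cv2.resize(im[y:y+h,x:x+w],None,fx=k,fy=k,interpolation=cv2.INTER_CUBIC),alpha=1.5))
f(s,190,180,200,150,4,"pics/c_s.png"); f(s,380,150,160,130,5,"pics/c_sb.png")
f(t,240,170,180,140,4.4,"pics/c_t.png"); f(t,120,205,140,110,5.5,"pics/c_tb.png")
E
```

```text
(no output)
```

View pics/c_s.png

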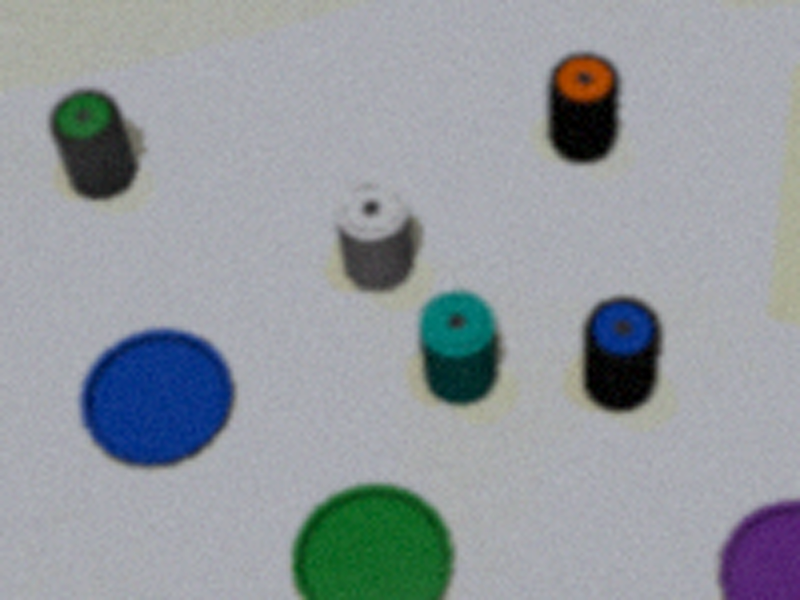

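View pics/c_sb.png

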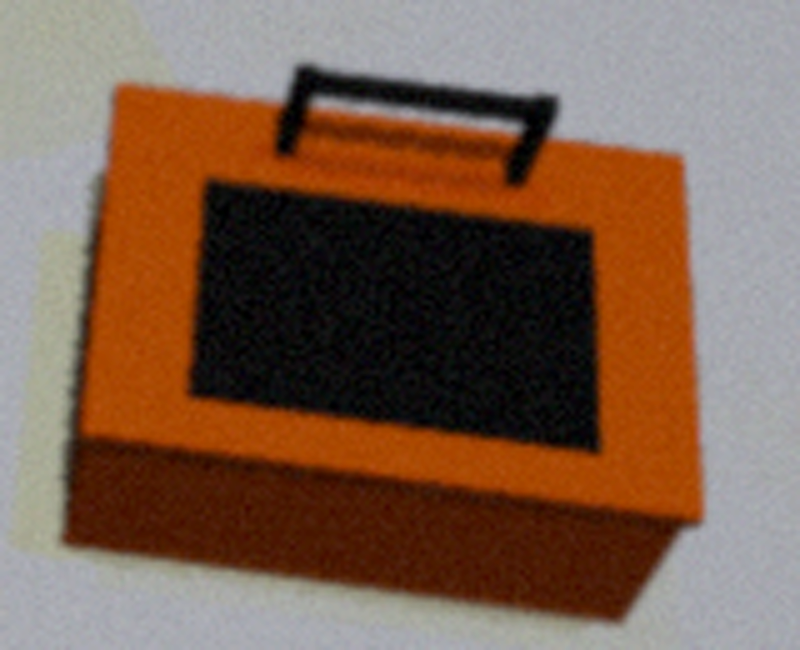

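View pics/c_t.png

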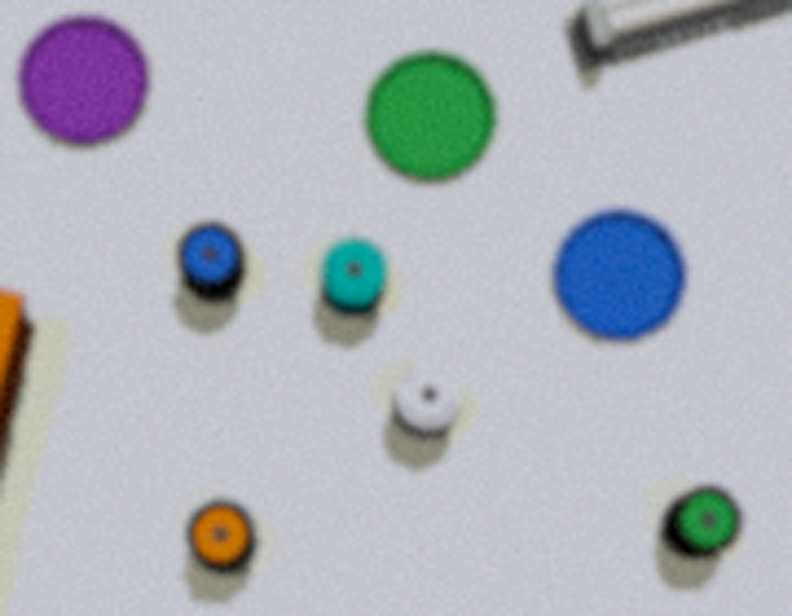

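View pics/c_tb.png

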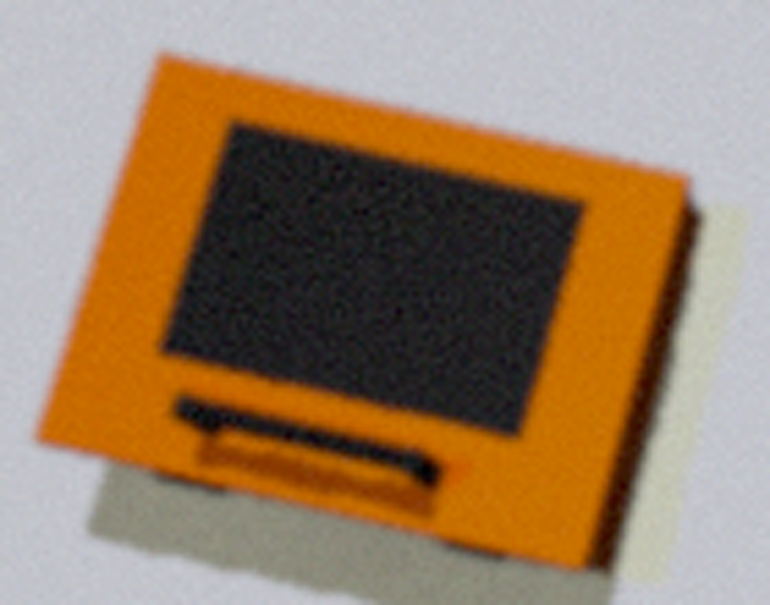

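```bash
cat > h.py <<'E'
import numpy as np, cv2
def dist(d): return np.array([d["k1"],0,0,0])
def norm(d,uv): return cv2.undistortPoints(np.array([[uv]],float),d["camera_matrix"],dist(d))[0,0]
def tri(d1,p1,d2,p2):
    P=[np.c_[d["R"],d["t"]] for d in (d1,d2)]
    X=cv2.triangulatePoints(P[0],P[1],norm(d1,p1).reshape(2,1),norm(d2,p2).reshape(2,1))[:,0]
    X=X[:3]/X[3]
    e=[np.linalg.norm(proj(d,X)-p) for d,p in ((d1,p1),(d2,p2))]
    return X,e
def proj(d,X):
    return cv2.projectPoints(np.array([X],float),cv2.Rodrigues(d["R"])[0],d["t"],d["camera_matrix"],dist(d))[0][0,0]
def onz(d,uv,z):
    n=norm(d,uv); r=d["R"].T@np.array([n[0],n[1],1]); c=-d["R"].T@d["t"]
    return c+r*(z-c[2])/r[2]
E
python3 - <<'E'
from h import *
from workcell import cams,env
s=cams.get_image("scene");t=cams.get_image("top")
np.set_printoptions(precision=4,suppress=True)
def c(p,k,o): return (np.array(p)+.5)/k-.5+np.array(o)
S=lambda p:c(p,4,(190,180));T=lambda p:c(p,4.4,(240,170));SB=lambda p:c(p,5,(380,150));TB=lambda p:c(p,5.5,(120,205))
for n,a,b in [("green",(83,116),(708,520)),("orange",(584,78),(221,534)),("blue",(622,328),(211,254)),("turq",(456,322),(354,269)),("metal",(371,208),(429,394))]:
    X,e=tri(s,S(a),t,T(b)); print(n,X,e,"z=.05:",onz(s,S(a),.05),onz(t,T(b),.05))
for n,a,b in [("barR",(309,80),(427,465)),("barL",(545,105),(190,405)),("FR",(120,85),(590,568)),("FL",(683,157),(38,438)),("BL",(703,522),(160,55)),("BR",(82,437),(690,178))]:
    print(n,*tri(s,SB(a),t,TB(b)))
# dishes
def seg(d,u,v,hr):
    hsv=cv2.cvtColor(d["pixels"],cv2.COLOR_BGR2HSV)
    m=cv2.inRange(hsv,(hr[0],110,50),(hr[1],255,255))
    n,l,st,ce=cv2.connectedComponentsWithStats(m); return ce[l[v,u]],st[l[v,u]]
for n,a,b,h in [("dblue",(229,279),(380,232),(100,125)),("dgreen",(283,319),(337,196),(50,80))]:
    p,sp=seg(s,*a,h);q,sq=seg(t,*b,h);X,e=tri(s,p,t,q); print(n,p,sp,q,sq,X,e,onz(s,p,.006),onz(t,q,.006))
E
```

```text
green [ 0.4487 -0.2355  0.0498] [np.float64(0.046537864765153966), np.float64(0.04214985710971082)] z=.05: [ 0.4488 -0.2356  0.05  ] [ 0.4486 -0.2354  0.05  ]
orange [0.4418 0.0174 0.0499] [np.float64(0.13206666263918315), np.float64(0.11762755319460132)] z=.05: [0.4418 0.0176 0.05  ] [0.4417 0.0171 0.05  ]
blue [0.5892 0.0236 0.0495] [np.float64(0.10836717852904515), np.float64(0.0859932682510414)] z=.05: [0.5895 0.0238 0.05  ] [0.5891 0.0234 0.05  ]
turq [ 0.5812 -0.0522  0.0497] [np.float64(0.10006270472433218), np.float64(0.07973077329604729)] z=.05: [ 0.5814 -0.0524  0.05  ] [ 0.5811 -0.052   0.05  ]
metal [ 0.5147 -0.091   0.0498] [np.float64(0.020562918776931782), np.float64(0.017308087154643107)] z=.05: [ 0.5148 -0.0909  0.05  ] [ 0.5146 -0.091   0.05  ]
barR [0.4403 0.2134 0.1336] [np.float64(2.1359305026914566), np.float64(1.9775310364061152)]
barL [0.4623 0.301  0.1382] [np.float64(0.6388596344132405), np.float64(0.6008085874104359)]
FR [0.4023 0.1544 0.0937] [np.float64(1.1968312967915267), np.float64(1.120323610644595)]
FL [0.4536 0.3734 0.094 ] [np.float64(0.515758419333996), np.float64(0.5038387839004458)]
BL [0.6125 0.3372 0.0799] [np.float64(0.24390846484881684), np.float64(0.20961483107605006)]
BR [0.5611 0.1182 0.0798] [np.float64(0.26630754470085904), np.float64(0.21822451535651521)]
dblue [228.7099 278.8205] [210 262  38  34 986] [380.3826 232.0457] [366 218  30  29 656] [ 0.5869 -0.1987  0.0047] [np.float64(0.11683555007390871), np.float64(0.0951142469399006)] [ 0.5876 -0.1986  0.006 ] [ 0.5866 -0.1983  0.006 ]
dgreen [283.0332 319.714 ] [ 264  302   39   36 1084] [337.4039 195.956 ] [324 182  28  28 614] [ 0.6769 -0.0955  0.0027] [np.float64(0.025830056050902217), np.float64(0.01932192785606742)] [ 0.6784 -0.0952  0.006 ] [ 0.676  -0.0954  0.006 ]
```

The hubs triangulate to z≈0.050 m, as they should. The close crop separates the blue roller (black rubber, blue hub, scene (345,262)) from the all-turquoise one (304,260). The metal roller is at (282,232) and the purple dish at (390,323); neither is wanted. The lid is about 0.08 rad ajar, the toolbox yaw is about -13°, and the handle bar is at z≈0.136.

Next I twist so the jaws lie along toolbox x, which suits every move.

```bash
cat > d.py <<'E'
import sys,numpy as np
from workcell import env
from scipy.spatial.transform import Rotation as Ro
s=env.state();R=Ro.from_quat(s["eef_rot"]).as_matrix()
print("t",round(s["time_s"],2),"p",s["position"].round(4),"F",s["wrist_force"].round(1),"w",round(s["gripper_width"],3),"yaw",round(np.arctan2(R[1,0],R[0,0]),4),"tilt",R[2].round(3))
v=list(map(float,sys.argv[1:]))
p=s["position"]
for i in range(0,len(v),3):
    q=np.array(v[i:i+3]); print("->",q,"cm",(R.T@(q-p)*100).round(2)); p=q
E
echo ok
```

```text
ok
```

>>> {"method": "step_arm", "body": {"series": [{"travel":[0,0,0],"twist":-0.12,"fingers":-1},{"travel":[0,0,0],"twist":-0.12,"fingers":-1},{"travel":[0,0,0],"twist":-0.12,"fingers":-1},{"travel":[0,0,0],"twist":-0.12,"fingers":-1},{"travel":[0,0,0],"twist":-0.12,"fingers":-1},{"travel":[0,0,0],"twist":-0.12,"fingers":-1},{"travel":[0,0,0],"twist":-0.12,"fingers":-1},{"travel":[0,0,0],"twist":-0.034,"fingers":-1},{"travel":[0,0,0],"twist":0,"fingers":-1}], "grip_force": 20}}

```text
time_s: 1.0
position: [0.2942, -0.5795, 0.1884]
eef_rot: [0.783, 0.623, 0.0, -0.0]
wrist_force: [0.2, 0.3, 0.6]
gripper_width: 1.001
```

```bash
python3 d.py .589 .0236 .15 .589 .0236 .013
```

```text
t 1.0 p [ 0.2942 -0.5795  0.1884] F [0.2 0.3 0.6] w 1.001 yaw 1.3442 tilt [ 0. -0. -1.]
-> [0.589  0.0236 0.15  ] cm [65.39 15.18  3.86]
-> [0.589  0.0236 0.013 ] cm [-0.   0.  13.7]
```

>>> {"method": "step_arm", "body": {"series": [{"travel":[3.27,0.76,0.2],"twist":0,"fingers":-1},{"travel":[3.27,0.76,0.2],"twist":0,"fingers":-1},{"travel":[3.27,0.76,0.2],"twist":0,"fingers":-1},{"travel":[3.27,0.76,0.2],"twist":0,"fingers":-1},{"travel":[3.27,0.76,0.2],"twist":0,"fingers":-1},{"travel":[3.27,0.76,0.2],"twist":0,"fingers":-1},{"travel":[3.27,0.76,0.2],"twist":0,"fingers":-1},{"travel":[3.27,0.76,0.2],"twist":0,"fingers":-1},{"travel":[3.27,0.76,0.2],"twist":0,"fingers":-1},{"travel":[3.27,0.76,0.2],"twist":0,"fingers":-1},{"travel":[3.27,0.76,0.2],"twist":0,"fingers":-1},{"travel":[3.27,0.76,0.2],"twist":0,"fingers":-1}]}}

```text
time_s: 2.0
position: [0.4718, -0.2162, 0.1647]
eef_rot: [0.783, 0.622, 0.0, 0.0]
wrist_force: [-0.4, -0.4, -0.5]
gripper_width: 1.001
```

>>> {"method": "step_arm", "body": {"series": [{"travel":[3.27,0.76,0.2],"twist":0,"fingers":-1},{"travel":[3.27,0.76,0.2],"twist":0,"fingers":-1},{"travel":[3.27,0.76,0.2],"twist":0,"fingers":-1},{"travel":[3.27,0.76,0.2],"twist":0,"fingers":-1},{"travel":[3.27,0.76,0.2],"twist":0,"fingers":-1},{"travel":[3.27,0.76,0.2],"twist":0,"fingers":-1},{"travel":[3.27,0.76,0.2],"twist":0,"fingers":-1},{"travel":[3.27,0.76,0.2],"twist":0,"fingers":-1},{"travel":[0,0,0],"twist":0,"fingers":-1},{"travel":[0,0,0],"twist":0,"fingers":-1}]}}

```text
time_s: 2.83
position: [0.5896, 0.0248, 0.1483]
eef_rot: [0.782, 0.623, -0.0, -0.0]
wrist_force: [0.4, -0.7, -0.0]
gripper_width: 0.996
```

```bash
python3 d.py .589 .0236 .15 .589 .0236 .013; python3 -c "
from workcell import cams;import cv2
cv2.imwrite('pics/w1.png',cams.get_image('wrist')['pixels'])"
```

```text
t 2.83 p [0.5896 0.0248 0.1483] F [ 0.4 -0.7 -0. ] w 0.996 yaw 1.3458 tilt [-0.    -0.001 -1.   ]
-> [0.589  0.0236 0.15  ] cm [-0.13 -0.03 -0.17]
-> [0.589  0.0236 0.013 ] cm [1.00e-02 1.00e-02 1.37e+01]
```

View pics/w1.png

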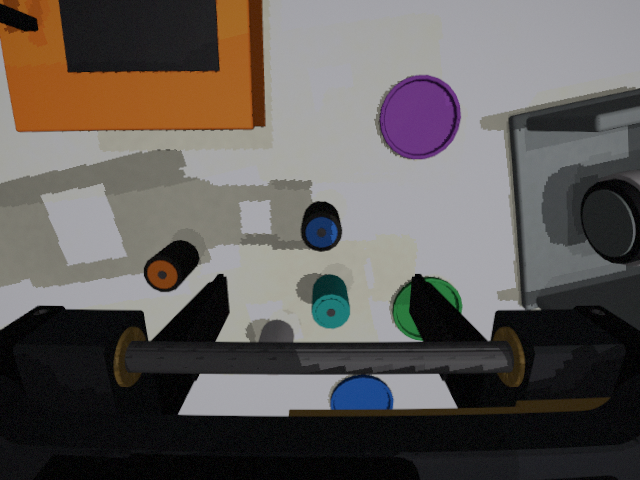

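```bash
python3 - <<'E'
from h import *
from workcell import cams,env
d=cams.get_image("wrist")
print("blue",proj(d,(.589,.0236,.05)),"turq",proj(d,(.5812,-.0522,.05)),"tcp",proj(d,env.state()["position"]))
print(onz(d,(322,232),.05))
E
```

```text
blue [318.13886033 231.19449103] turq [328.51592762 310.81714905] tcp [318.34827119 277.10860311]
[0.59204665 0.02216527 0.05      ]
```

The wrist view shows the blue hub at (322,232), where the prediction is (318,231). The turquoise one is at (330,312). Descending on blue.

>>> {"method": "step_arm", "body": {"series": [{"travel":[-0.13,0,2.5],"twist":0,"fingers":-1},{"travel":[0,0,2.5],"twist":0,"fingers":-1},{"travel":[0,0,2.5],"twist":0,"fingers":-1},{"travel":[0,0,2.5],"twist":0,"fingers":-1},{"travel":[0,0,2.0],"twist":0,"fingers":-1},{"travel":[0,0,1.0],"twist":0,"fingers":-1},{"travel":[0,0,0.5],"twist":0,"fingers":-1},{"travel":[0,0,0],"twist":0,"fingers":1},{"travel":[0,0,0],"twist":0,"fingers":1},{"travel":[0,0,0],"twist":0,"fingers":1},{"travel":[0,0,0],"twist":0,"fingers":1},{"travel":[0,0,0],"twist":0,"fingers":1}]}}

```text
time_s: 3.93
position: [0.5902, 0.0221, 0.015]
eef_rot: [0.783, 0.622, 0.001, 0.001]
wrist_force: [0.8, 0.2, 0.3]
gripper_width: 0.704
```

>>> {"method": "step_arm", "body": {"series": [{"travel":[0,0,0],"twist":0,"fingers":1},{"travel":[0,0,0],"twist":0,"fingers":1},{"travel":[0,0,0],"twist":0,"fingers":1},{"travel":[0,0,0],"twist":0,"fingers":1}]}}

```text
time_s: 4.27
position: [0.5892, 0.0222, 0.0137]
eef_rot: [0.783, 0.623, 0.0, 0.0]
wrist_force: [0.4, -0.4, 0.4]
gripper_width: 0.428
```

```bash
python3 d.py .5875 -.1985 .10 
```

```text
t 4.27 p [0.5892 0.0222 0.0137] F [ 0.4 -0.4  0.4] w 0.428 yaw 1.3439 tilt [ 0.  0. -1.]
-> [ 0.5875 -0.1985  0.1   ] cm [-21.55   4.8   -8.63]
```

>>> {"method": "step_arm", "body": {"series": [{"travel":[0,0,0],"twist":0,"fingers":1},{"travel":[0,0,0],"twist":0,"fingers":1},{"travel":[0,0,0],"twist":0,"fingers":1},{"travel":[0,0,0],"twist":0,"fingers":1},{"travel":[0,0,-1],"twist":0,"fingers":1},{"travel":[0,0,-2],"twist":0,"fingers":1},{"travel":[0,0,-2.5],"twist":0,"fingers":1},{"travel":[0,0,-2.5],"twist":0,"fingers":1},{"travel":[0,0,0],"twist":0,"fingers":1}]}}

```text
time_s: 5.02
position: [0.5932, 0.022, 0.1005]
eef_rot: [0.783, 0.622, 0.004, 0.003]
wrist_force: [0.3, -0.9, 1.1]
gripper_width: 0.372
```

```bash
python3 d.py .5875 -.1985 .09;python3 -c "
from workcell import cams;import cv2
cv2.imwrite('pics/w2.png',cams.get_image('wrist')['pixels'])"
```

```text
t 5.02 p [0.5932 0.022  0.1005] F [ 0.3 -0.9  1.1] w 0.372 yaw 1.3438 tilt [ 0.002  0.01  -1.   ]
-> [ 0.5875 -0.1985  0.09  ] cm [-21.62   4.39   1.06]
```

View pics/w2.png

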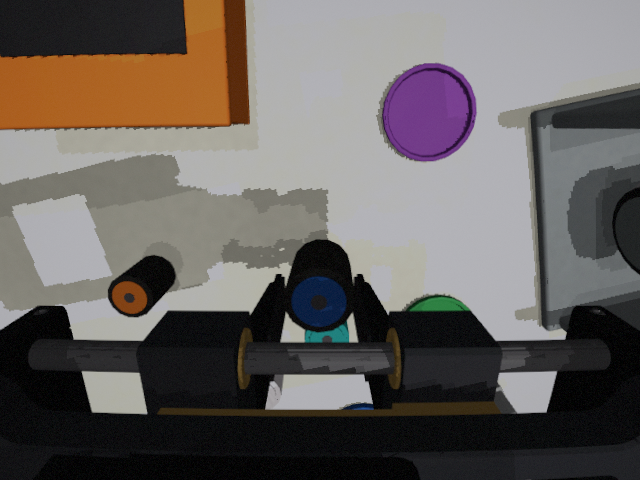

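The blue roller is held between the pads, with its hub at (320,298). Carrying it to the blue dish.

>>> {"method": "step_arm", "body": {"series": [{"travel":[-2.4,0.49,0],"twist":0,"fingers":1},{"travel":[-2.4,0.49,0],"twist":0,"fingers":1},{"travel":[-2.4,0.49,0],"twist":0,"fingers":1},{"travel":[-2.4,0.49,0],"twist":0,"fingers":1},{"travel":[-2.4,0.49,0],"twist":0,"fingers":1},{"travel":[-2.4,0.49,0],"twist":0,"fingers":1},{"travel":[-2.4,0.49,0],"twist":0,"fingers":1},{"travel":[-2.4,0.49,0],"twist":0,"fingers":1},{"travel":[-2.4,0.49,0],"twist":0,"fingers":1},{"travel":[0,0,0],"twist":0,"fingers":1},{"travel":[0,0,0],"twist":0,"fingers":1},{"travel":[0,0,0],"twist":0,"fingers":1}]}}

```text
time_s: 6.07
position: [0.5827, -0.1975, 0.0923]
eef_rot: [0.783, 0.622, -0.0, -0.001]
wrist_force: [-0.4, 0.6, -0.8]
gripper_width: 0.375
```

```bash
python3 d.py .5875 -.1985 .09 .5875 -.1985 .0175;python3 -c "
from workcell import cams;import cv2
cv2.imwrite('pics/w3.png',cams.get_image('scene')['pixels'][170:340,170:400].repeat(3,0).repeat(3,1))"
```

```text
t 6.07 p [ 0.5827 -0.1975  0.0923] F [-0.4  0.6 -0.8] w 0.375 yaw 1.3435 tilt [ 0.001 -0.002 -1.   ]
-> [ 0.5875 -0.1985  0.09  ] cm [0.01 0.49 0.23]
-> [ 0.5875 -0.1985  0.0175] cm [-0.01  0.02  7.25]
```

View pics/w3.png

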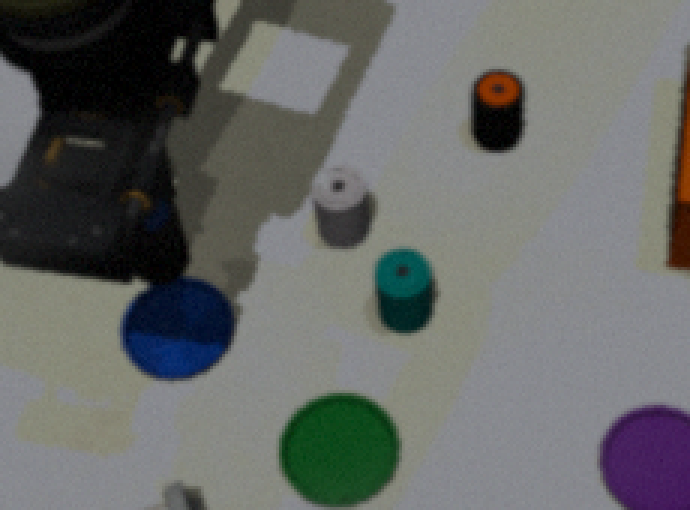

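>>> {"method": "step_arm", "body": {"series": [{"travel":[-0.1,0.4,1.5],"twist":0,"fingers":1},{"travel":[0,0,2],"twist":0,"fingers":1},{"travel":[0,0,2],"twist":0,"fingers":1},{"travel":[0,0,1],"twist":0,"fingers":1},{"travel":[0,0,0.5],"twist":0,"fingers":1},{"travel":[0,0,0],"twist":0,"fingers":1},{"travel":[0,0,0],"twist":0,"fingers":1},{"travel":[0,0,0],"twist":0,"fingers":1}]}}

```text
time_s: 6.78
position: [0.5883, -0.2004, 0.025]
eef_rot: [0.783, 0.623, 0.001, 0.001]
wrist_force: [-1.1, 1.1, 0.2]
gripper_width: 0.374
```

```bash
python3 d.py .5875 -.1985 .017
```

```text
t 6.78 p [ 0.5883 -0.2004  0.025 ] F [-1.1  1.1  0.2] w 0.374 yaw 1.3441 tilt [-0.     0.002 -1.   ]
-> [ 0.5875 -0.1985  0.017 ] cm [ 0.16 -0.12  0.8 ]
```

>>> {"method": "step_arm", "body": {"series": [{"travel":[0.1,-0.1,0.4],"twist":0,"fingers":1},{"travel":[0,0,0.4],"twist":0,"fingers":1},{"travel":[0,0,0],"twist":0,"fingers":1},{"travel":[0,0,0],"twist":0,"fingers":1},{"travel":[0,0,0],"twist":0,"fingers":1}]}}

```text
time_s: 7.2
position: [0.5872, -0.1992, 0.0163]
eef_rot: [0.783, 0.622, 0.0, 0.001]
wrist_force: [1.5, -0.8, 0.8]
gripper_width: 0.369
```

```bash
python3 d.py .5875 -.1985 .017
```

```text
t 7.2 p [ 0.5872 -0.1992  0.0163] F [ 1.5 -0.8  0.8] w 0.369 yaw 1.3438 tilt [-0.     0.002 -1.   ]
-> [ 0.5875 -0.1985  0.017 ] cm [ 0.07  0.02 -0.07]
```

The roller is about at the dish floor, so I release it and lift.

>>> {"method": "step_arm", "body": {"series": [{"travel":[0,0,0],"twist":0,"fingers":-0.4},{"travel":[0,0,0],"twist":0,"fingers":-0.4},{"travel":[0,0,0],"twist":0,"fingers":-0.4},{"travel":[0,0,0],"twist":0,"fingers":-0.4},{"travel":[0,0,0],"twist":0,"fingers":-0.4},{"travel":[0,0,-1],"twist":0,"fingers":-0.4},{"travel":[0,0,-2],"twist":0,"fingers":-0.4},{"travel":[0,0,-2.5],"twist":0,"fingers":-0.4},{"travel":[0,0,-2.5],"twist":0,"fingers":-0.4},{"travel":[0,0,-2.5],"twist":0,"fingers":-0.4},{"travel":[0,0,-1.5],"twist":0,"fingers":-0.4},{"travel":[0,0,0],"twist":0,"fingers":-0.4}]}}

```text
time_s: 8.2
position: [0.5893, -0.2001, 0.1416]
eef_rot: [0.783, 0.622, 0.002, 0.004]
wrist_force: [0.6, -0.6, 1.0]
gripper_width: 0.704
```

```bash
python3 d.py .4487 -.2355 .13 .4487 -.2355 .013;python3 -c "
from workcell import cams;import cv2
cv2.imwrite('pics/w4.png',cams.get_image('wrist')['pixels'])"
```

```text
t 8.2 p [ 0.5893 -0.2001  0.1416] F [ 0.6 -0.6  1. ] w 0.704 yaw 1.3438 tilt [-0.002  0.009 -1.   ]
-> [ 0.4487 -0.2355  0.13  ] cm [ -6.61 -12.91   1.06]
-> [ 0.4487 -0.2355  0.013 ] cm [ 0.02 -0.1  11.7 ]
```

View pics/w4.png

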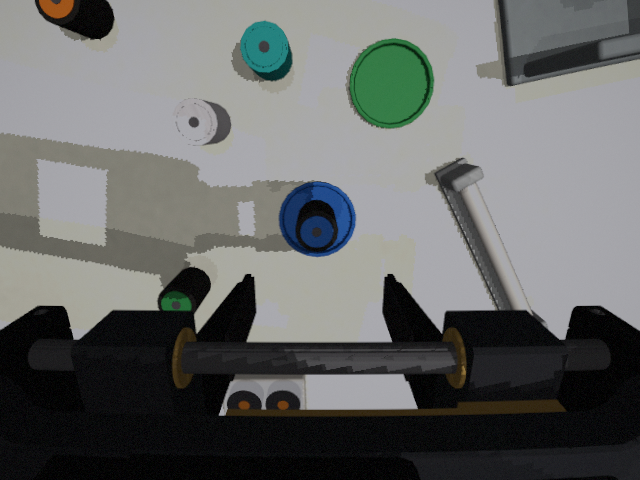

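The blue roller stands in the blue dish at (317,220). On to green.

>>> {"method": "step_arm", "body": {"series": [{"travel":[-1.3,-2.5,0.2],"twist":0,"fingers":-0.4},{"travel":[-1.3,-2.5,0.2],"twist":0,"fingers":-0.4},{"travel":[-1.3,-2.5,0.2],"twist":0,"fingers":-0.4},{"travel":[-1.3,-2.5,0.2],"twist":0,"fingers":-0.4},{"travel":[-1.3,-2.6,0.2],"twist":0,"fingers":-0.4},{"travel":[0,0,2],"twist":0,"fingers":-0.4},{"travel":[0,0,2],"twist":0,"fingers":-0.4},{"travel":[0,0,0],"twist":0,"fingers":-0.4},{"travel":[0,0,0],"twist":0,"fingers":-0.4},{"travel":[0,0,0],"twist":0,"fingers":-0.4}]}}

```text
time_s: 9.08
position: [0.4491, -0.2337, 0.0856]
eef_rot: [0.783, 0.623, -0.0, -0.0]
wrist_force: [-0.3, -0.1, 0.6]
gripper_width: 0.698
```

```bash
python3 d.py .4487 -.2355 .09 .4487 -.2355 .013
```

```text
t 9.08 p [ 0.4491 -0.2337  0.0856] F [-0.3 -0.1  0.6] w 0.698 yaw 1.344 tilt [ 0.    -0.001 -1.   ]
-> [ 0.4487 -0.2355  0.09  ] cm [-0.18 -0.   -0.44]
-> [ 0.4487 -0.2355  0.013 ] cm [-0.    0.01  7.7 ]
```

>>> {"method": "step_arm", "body": {"series": [{"travel":[-0.15,0,2],"twist":0,"fingers":-0.4},{"travel":[0,0,2.5],"twist":0,"fingers":-0.4},{"travel":[0,0,2],"twist":0,"fingers":-0.4},{"travel":[0,0,0.7],"twist":0,"fingers":-0.4},{"travel":[0,0,0],"twist":0,"fingers":1},{"travel":[0,0,0],"twist":0,"fingers":1},{"travel":[0,0,0],"twist":0,"fingers":1},{"travel":[0,0,0],"twist":0,"fingers":1},{"travel":[0,0,0],"twist":0,"fingers":1},{"travel":[0,0,0],"twist":0,"fingers":1},{"travel":[0,0,0],"twist":0,"fingers":1},{"travel":[0,0,0],"twist":0,"fingers":1}]}}

```text
time_s: 10.08
position: [0.4497, -0.2359, 0.0148]
eef_rot: [0.783, 0.622, 0.0, 0.001]
wrist_force: [0.6, 1.2, 4.9]
gripper_width: 0.376
```

```bash
python3 d.py .4487 -.2355 .09
```

```text
t 10.08 p [ 0.4497 -0.2359  0.0148] F [0.6 1.2 4.9] w 0.376 yaw 1.3438 tilt [-0.001  0.002 -1.   ]
-> [ 0.4487 -0.2355  0.09  ] cm [ 0.01 -0.09 -7.52]
```

>>> {"method": "step_arm", "body": {"series": [{"travel":[0,0,-1],"twist":0,"fingers":1},{"travel":[0,0,-2],"twist":0,"fingers":1},{"travel":[0,0,-2.5],"twist":0,"fingers":1},{"travel":[0,0,-2.5],"twist":0,"fingers":1},{"travel":[1.8,1.8,0],"twist":0,"fingers":1},{"travel":[1.8,1.8,0],"twist":0,"fingers":1},{"travel":[1.8,1.8,0],"twist":0,"fingers":1},{"travel":[1.8,1.8,0],"twist":0,"fingers":1},{"travel":[1.8,1.8,0],"twist":0,"fingers":1},{"travel":[1.8,1.8,0],"twist":0,"fingers":1},{"travel":[1.8,1.8,0],"twist":0,"fingers":1},{"travel":[1.8,1.8,0],"twist":0,"fingers":1}]}}

```text
time_s: 11.08
position: [0.6218, -0.1264, 0.0934]
eef_rot: [0.783, 0.623, -0.0, -0.001]
wrist_force: [0.5, -0.5, -0.4]
gripper_width: 0.37
```

>>> {"method": "step_arm", "body": {"series": [{"travel":[1.8,1.8,0],"twist":0,"fingers":1},{"travel":[1.8,1.8,0],"twist":0,"fingers":1},{"travel":[0.7,0.9,0],"twist":0,"fingers":1},{"travel":[0,0,0],"twist":0,"fingers":1},{"travel":[0,0,0],"twist":0,"fingers":1},{"travel":[0,0,0],"twist":0,"fingers":1},{"travel":[0,0,0],"twist":0,"fingers":1}]}}

```text
time_s: 11.67
position: [0.6739, -0.0964, 0.0935]
eef_rot: [0.783, 0.622, -0.0, -0.0]
wrist_force: [-0.3, -0.7, -0.5]
gripper_width: 0.371
```

```bash
python3 d.py .677 -.0953 .09  .677 -.0953 .018;python3 -c "
from workcell import cams;import cv2
cv2.imwrite('pics/w5.png',cams.get_image('wrist')['pixels'])"
```

```text
t 11.67 p [ 0.6739 -0.0964  0.0935] F [-0.3 -0.7 -0.5] w 0.371 yaw 1.3428 tilt [-0.    -0.001 -1.   ]
-> [ 0.677  -0.0953  0.09  ] cm [0.18 0.28 0.35]
-> [ 0.677  -0.0953  0.018 ] cm [0.   0.01 7.2 ]
```

View pics/w5.png

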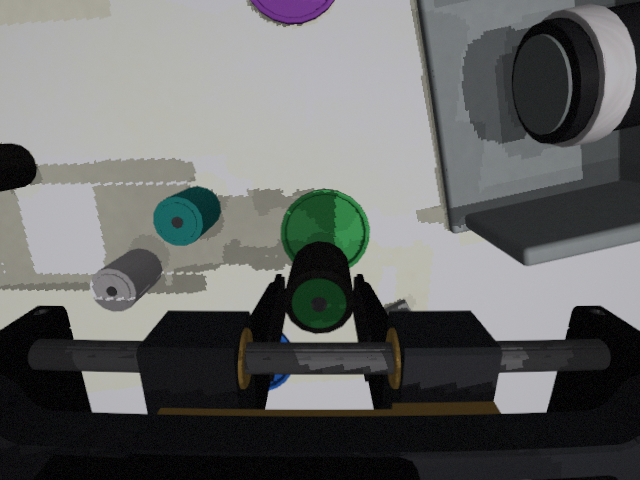

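```bash
python3 - <<'E'
from h import *
from workcell import cams
t=cams.get_image("top");s=cams.get_image("scene")
for z in (0,.05,.1): print(z,onz(t,(348,157),z),onz(t,(266,157),z),onz(s,(384,358),z), onz(s,(268,365),z))
E
```

```text
0 [ 0.77744522 -0.12294477  0.        ] [0.77670074 0.08033584 0.        ] [0.75871156 0.07861692 0.        ] [ 0.75890949 -0.122919    0.        ]
0.05 [ 0.76030313 -0.11912406  0.05      ] [0.75958839 0.07603493 0.05      ] [0.77532643 0.07097318 0.05      ] [ 0.77551142 -0.11739261  0.05      ]
0.1 [ 0.74316103 -0.11530335  0.1       ] [0.74247604 0.07173403 0.1       ] [0.79194129 0.06332943 0.1       ] [ 0.79211335 -0.11186621  0.1       ]
```

```bash
python3 -c "
import cv2
a=cv2.imread('pics/scene0.png')[340:480,250:420];b=cv2.imread('pics/top0.png')[70:210,250:420]
cv2.imwrite('pics/bin.png',cv2.convertScaleAbs(cv2.resize(cv2.hconcat([a,b]),None,fx=2.3,fy=2.3),alpha=2))"
```

```text
(no output)
```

View pics/bin.png

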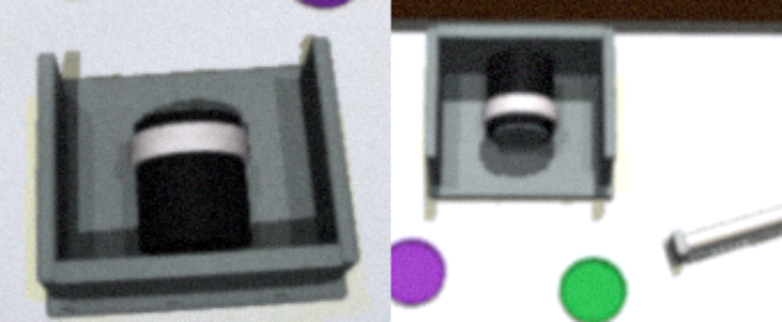

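The bin starts at x≈0.77 and is lower than the gripper body, so there is clearance. The green hub is at (320,303), over the green dish.

>>> {"method": "step_arm", "body": {"series": [{"travel":[0.1,0.2,1.5],"twist":0,"fingers":1},{"travel":[0,0,2],"twist":0,"fingers":1},{"travel":[0,0,2],"twist":0,"fingers":1},{"travel":[0,0,1],"twist":0,"fingers":1},{"travel":[0,0,0.4],"twist":0,"fingers":1},{"travel":[0,0,0],"twist":0,"fingers":1},{"travel":[0,0,0],"twist":0,"fingers":1},{"travel":[0,0,0],"twist":0,"fingers":1}]}}

```text
time_s: 12.48
position: [0.6783, -0.0954, 0.0261]
eef_rot: [0.783, 0.622, 0.001, 0.001]
wrist_force: [-0.7, 0.0, -1.1]
gripper_width: 0.371
```

```bash
python3 d.py .677 -.0953 .0178
```

```text
t 12.48 p [ 0.6783 -0.0954  0.0261] F [-0.7  0.  -1.1] w 0.371 yaw 1.3438 tilt [ 0.     0.002 -1.   ]
-> [ 0.677  -0.0953  0.0178] cm [-0.02 -0.13  0.83]
```

>>> {"method": "step_arm", "body": {"series": [{"travel":[0,-0.1,0.4],"twist":0,"fingers":1},{"travel":[0,0,0.4],"twist":0,"fingers":1},{"travel":[0,0,0],"twist":0,"fingers":1},{"travel":[0,0,0],"twist":0,"fingers":1},{"travel":[0,0,0],"twist":0,"fingers":1}]}}

```text
time_s: 12.9
position: [0.6771, -0.0951, 0.0175]
eef_rot: [0.783, 0.622, 0.001, 0.001]
wrist_force: [1.2, -0.6, 1.9]
gripper_width: 0.367
```

>>> {"method": "step_arm", "body": {"series": [{"travel":[0,0,0],"twist":0,"fingers":-0.4},{"travel":[0,0,0],"twist":0,"fingers":-0.4},{"travel":[0,0,0],"twist":0,"fingers":-0.4},{"travel":[0,0,0],"twist":0,"fingers":-0.4},{"travel":[0,0,0],"twist":0,"fingers":-0.4},{"travel":[0,0,-1],"twist":0,"fingers":-0.4},{"travel":[0,0,-2],"twist":0,"fingers":-0.4},{"travel":[0,0,-2.5],"twist":0,"fingers":-0.4},{"travel":[0,0,-2.5],"twist":0,"fingers":-0.4},{"travel":[0,0,-2.5],"twist":0,"fingers":-0.4},{"travel":[0,0,-2],"twist":0,"fingers":-0.4},{"travel":[0,0,0],"twist":0,"fingers":-0.4}]}}

```text
time_s: 13.9
position: [0.6796, -0.0956, 0.149]
eef_rot: [0.783, 0.622, 0.003, 0.004]
wrist_force: [1.4, -0.8, 1.0]
gripper_width: 0.699
```

```bash
python3 d.py .453 .258 .20 .453 .258 .117;python3 -c "
from workcell import cams;import cv2
cv2.imwrite('pics/w6.png',cams.get_image('wrist')['pixels'])"
```

```text
t 13.9 p [ 0.6796 -0.0956  0.149 ] F [ 1.4 -0.8  1. ] w 0.699 yaw 1.3438 tilt [ 0.    0.01 -1.  ]
-> [0.453 0.258 0.2  ] cm [ 29.35 -29.98  -5.41]
-> [0.453 0.258 0.117] cm [-0.   -0.09  8.3 ]
```

View pics/w6.png

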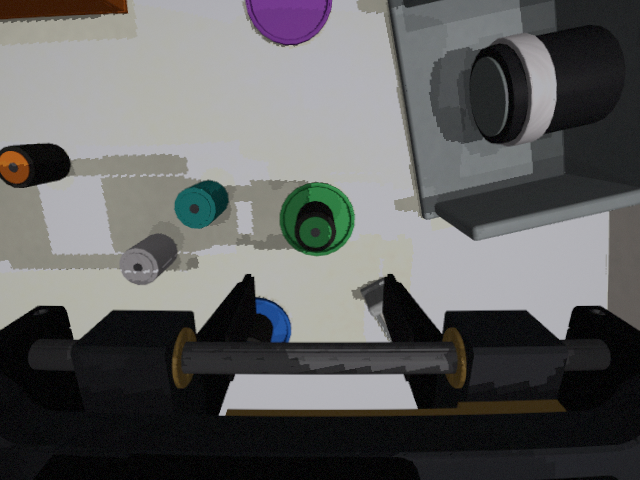

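The green roller stands in the green dish at (317,218). Now to the lid handle.

>>> {"method": "step_arm", "body": {"series": [{"travel":[0,0,-2],"twist":0,"fingers":-0.4},{"travel":[0.6,-0.6,-2],"twist":0,"fingers":-0.4},{"travel":[1.5,-1.5,-2],"twist":0,"fingers":-0.4},{"travel":[2,-2,0],"twist":0,"fingers":-0.4},{"travel":[2,-2,0],"twist":0,"fingers":-0.4},{"travel":[2.1,-2.1,0],"twist":0,"fingers":-0.4},{"travel":[2.1,-2.2,0],"twist":0,"fingers":-0.4},{"travel":[2.1,-2.2,0],"twist":0,"fingers":-0.4},{"travel":[2.1,-2.2,0],"twist":0,"fingers":-0.4},{"travel":[2.1,-2.2,0],"twist":0,"fingers":-0.4},{"travel":[2.1,-2.2,0],"twist":0,"fingers":-0.4},{"travel":[2.1,-2.2,0],"twist":0,"fingers":-0.4}]}}

```text
time_s: 14.95
position: [0.5126, 0.1568, 0.1998]
eef_rot: [0.783, 0.622, -0.001, -0.001]
wrist_force: [0.5, 1.0, -0.9]
gripper_width: 0.7
```

>>> {"method": "step_arm", "body": {"series": [{"travel":[2.1,-2.2,0],"twist":0,"fingers":-0.4},{"travel":[2.1,-2.2,0],"twist":0,"fingers":-0.4},{"travel":[2.1,-2.2,0],"twist":0,"fingers":-0.4},{"travel":[2.1,-2.1,0],"twist":0,"fingers":-0.4},{"travel":[0.3,0,0],"twist":0,"fingers":-0.4},{"travel":[0,0,0],"twist":0,"fingers":-0.4},{"travel":[0,0,0],"twist":0,"fingers":-0.4},{"travel":[0,0,0],"twist":0,"fingers":-0.4}]}}

```text
time_s: 15.62
position: [0.4495, 0.2594, 0.2009]
eef_rot: [0.783, 0.622, -0.001, 0.0]
wrist_force: [-0.6, -0.1, -0.1]
gripper_width: 0.697
```

```bash
python3 d.py .453 .258 .20 .453 .258 .117;python3 - <<'E'
from h import *
from workcell import cams
d=cams.get_image('wrist');cv2.imwrite('pics/w7.png',cv2.convertScaleAbs(d['pixels'],alpha=1.5))
print(proj(d,(.453,.258,.136)))
E
```

```text
t 15.62 p [0.4495 0.2594 0.2009] F [-0.6 -0.1 -0.1] w 0.697 yaw 1.3428 tilt [-0.001 -0.001 -1.   ]
-> [0.453 0.258 0.2  ] cm [-0.05  0.37  0.09]
-> [0.453 0.258 0.117] cm [0.01 0.01 8.3 ]
[323.28889784 243.42799906]
```

View pics/w7.png

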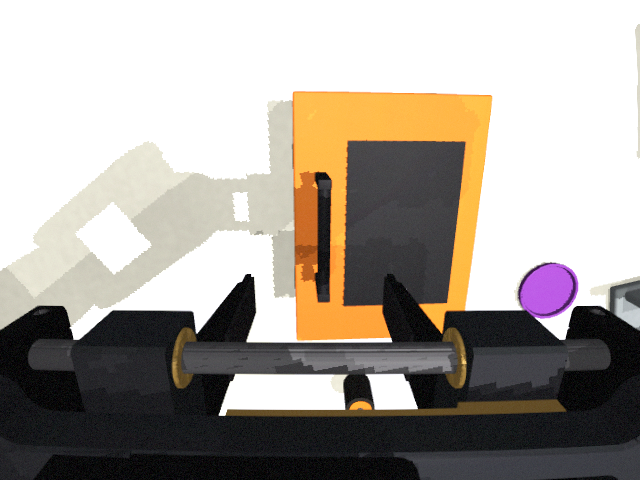

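The bar runs from (323,178) to (323,298), as predicted. Descending to pinch it lightly.

>>> {"method": "step_arm", "body": {"series": [{"travel":[0,0.35,1.5],"twist":0,"fingers":-0.4},{"travel":[0,0,2],"twist":0,"fingers":-0.4},{"travel":[0,0,2],"twist":0,"fingers":-0.4},{"travel":[0,0,1.5],"twist":0,"fingers":-0.4},{"travel":[0,0,1],"twist":0,"fingers":-0.4},{"travel":[0,0,0.3],"twist":0,"fingers":-0.4},{"travel":[0,0,0],"twist":0,"fingers":1},{"travel":[0,0,0],"twist":0,"fingers":1},{"travel":[0,0,0],"twist":0,"fingers":1},{"travel":[0,0,0],"twist":0,"fingers":1},{"travel":[0,0,0],"twist":0,"fingers":1},{"travel":[0,0,0],"twist":0,"fingers":1}], "grip_force": 8}}

```text
time_s: 16.67
position: [0.4531, 0.2597, 0.1194]
eef_rot: [0.783, 0.623, 0.001, 0.0]
wrist_force: [0.7, 0.2, 0.6]
gripper_width: 0.335
```

>>> {"method": "step_arm", "body": {"series": [{"travel":[0,0,0],"twist":0,"fingers":1},{"travel":[0,0,0],"twist":0,"fingers":1},{"travel":[0,0,0],"twist":0,"fingers":1},{"travel":[0,0,0],"twist":0,"fingers":1},{"travel":[0,0,0],"twist":0,"fingers":1},{"travel":[0,0,0],"twist":0,"fingers":1}]}}

```text
time_s: 17.17
position: [0.4527, 0.2595, 0.1186]
eef_rot: [0.783, 0.622, -0.0, -0.0]
wrist_force: [0.4, -0.1, 0.9]
gripper_width: 0.004
```

```bash
python3 d.py; python3 - <<'E'
import numpy as np
# bar path in toolbox plane: along tool y(=toolbox x) and up
th=np.arange(.08,1.70,.09); 
x=80-140*np.cos(th)+50*np.sin(th); z=75+140*np.sin(th)+50*np.cos(th)
for a,b,c in zip(th[1:],np.diff(x),np.diff(z)): print(round(a,2),round(b/10,2),round(-c/10,2))
print(x[-1]-x[0],z[-1]-z[0])
E
```

```text
t 17.17 p [0.4527 0.2595 0.1186] F [ 0.4 -0.1  0.9] w 0.004 yaw 1.3438 tilt [-0. -0. -1.]
0.17 0.6 -1.19
0.26 0.71 -1.13
0.35 0.81 -1.07
0.44 0.9 -0.99
0.53 0.99 -0.9
0.62 1.06 -0.81
0.71 1.13 -0.71
0.8 1.19 -0.61
0.89 1.24 -0.5
0.98 1.28 -0.39
1.07 1.31 -0.27
1.16 1.33 -0.15
1.25 1.34 -0.03
1.34 1.33 0.09
1.43 1.32 0.21
1.52 1.3 0.33
1.61 1.26 0.44
191.00519435319586 76.90460475953014
```

The fingers shut fully without catching the bar. I'll look.

```bash
python3 - <<'E'
from h import *
from workcell import cams,env
a=cams.get_image('wrist');b=cams.get_image('scene');c=cams.get_image('top')
cv2.imwrite('pics/w8.png',cv2.convertScaleAbs(a['pixels'],alpha=1.5))
cv2.imwrite('pics/s8.png',cv2.convertScaleAbs(np.hstack([cv2.resize(b['pixels'][120:280,370:530],None,fx=2.5,fy=2.5,interpolation=2),cv2.resize(c['pixels'][190:350,110:270],None,fx=2.5,fy=2.5,interpolation=2)]),alpha=2))
E
```

```text
(no output)
```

View pics/w8.png

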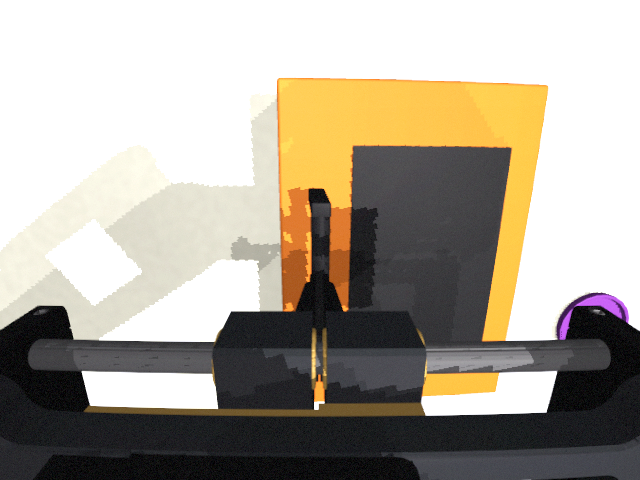

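View pics/s8.png

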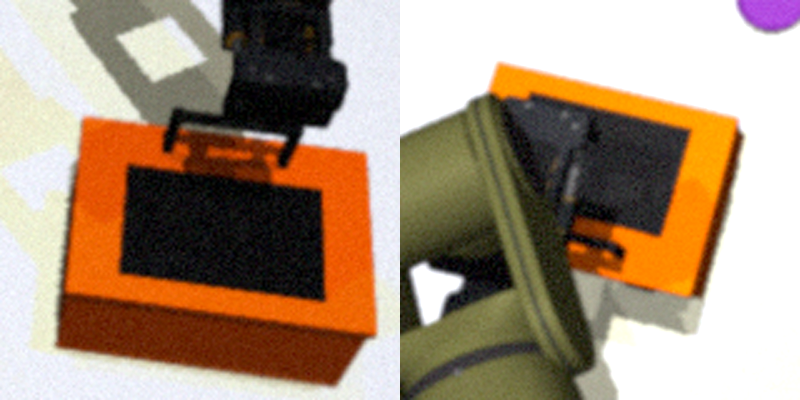

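```bash
python3 - <<'E'
from h import *
from workcell import cams,env
a=cams.get_image('wrist');print(repr(a['R']),a['t'])
cv2.imwrite('pics/w9.png',cv2.convertScaleAbs(cv2.resize(a['pixels'][170:370,240:400],None,fx=3,fy=3,interpolation=2),alpha=2.5))
for z in (.115,.125,.136,.145):
  for o in (.041,.046): print(z,o,proj(a,(.454+.225*o,.2585+.974*o,z)))
print(proj(a,env.state()['position']))
b=cams.get_image('scene')
for z in (.115,.125,.136,.145):
  print(z,proj(b,(.454+.225*.046,.2585+.974*.046,z)),proj(b,(.454-.225*.046,.2585-.974*.046,z)))
E
```

```text
array([[ 9.74249316e-01, -2.25473134e-01,  3.69285567e-04],
       [-2.15991186e-01, -9.32806184e-01,  2.88479517e-01],
       [-6.46999089e-02, -2.81130734e-01, -9.57485996e-01]]) [-0.38294794  0.32770604  0.42726308]
0.115 0.041 [320.81237402 207.43739454]
0.115 0.046 [320.82218253 198.72233621]
0.125 0.041 [320.91552584 211.24543511]
0.125 0.046 [320.92662539 202.12223119]
0.136 0.041 [321.04143844 215.89537578]
0.136 0.046 [321.05422551 206.27727894]
0.145 0.041 [321.15574505 220.11827262]
0.145 0.046 [321.17017151 210.05409411]
[318.28712199 275.91606622]
0.115 [485.93929958 179.59339993] [437.850533 173.544964]
0.125 [487.43880014 176.10546238] [438.89617722 170.01815497]
0.136 [489.11853335 172.19307342] [440.06761257 166.06224692]
0.145 [490.51701007 168.93153746] [441.04299603 162.76448448]
```

View pics/w9.png

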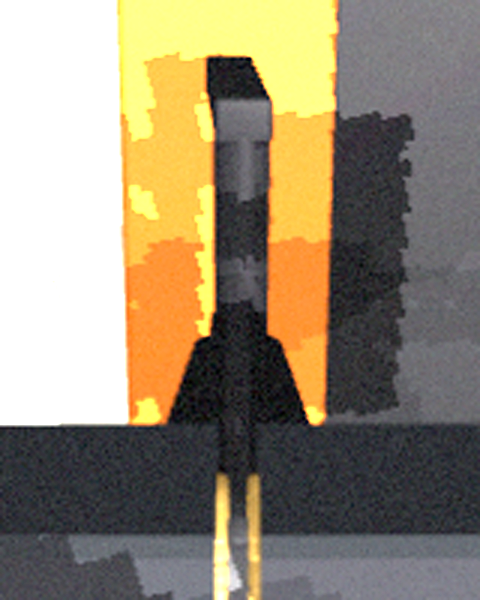

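>>> {"method": "step_arm", "body": {"series": [{"travel":[0,0,0],"twist":0,"fingers":0.3},{"travel":[0,0,0],"twist":0,"fingers":0.3},{"travel":[0,0,0],"twist":0,"fingers":0.3},{"travel":[0,0,0],"twist":0,"fingers":0.3},{"travel":[0,0,0],"twist":0,"fingers":0.3},{"travel":[0,0,0],"twist":0,"fingers":0.3}]}}

```text
time_s: 17.92
position: [0.4527, 0.2595, 0.1187]
eef_rot: [0.783, 0.622, 0.0, -0.0]
wrist_force: [0.5, 0.1, -0.3]
gripper_width: 0.333
```

```bash
python3 d.py; python3 - <<'E'
from h import *
from workcell import cams,env
a=cams.get_image('wrist');p=env.state()['position']
cv2.imwrite('pics/w10.png',cv2.convertScaleAbs(cv2.resize(a['pixels'][170:370,220:420],None,fx=3,fy=3,interpolation=2),alpha=2.5))
print(proj(a,p),proj(a,p+[0,0,.019]),proj(a,(.454,.2585,.136)),proj(a,(.454-.225*.041,.2585-.974*.041,.136)))
E
```

```text
t 17.92 p [0.4527 0.2595 0.1187] F [ 0.5  0.1 -0.3] w 0.333 yaw 1.3438 tilt [ 0.  0. -1.]
[318.27084648 275.91774452] [318.22955637 289.5932017 ] [320.92064788 289.39837865] [320.82337804 353.96817114]
```

View pics/w10.png

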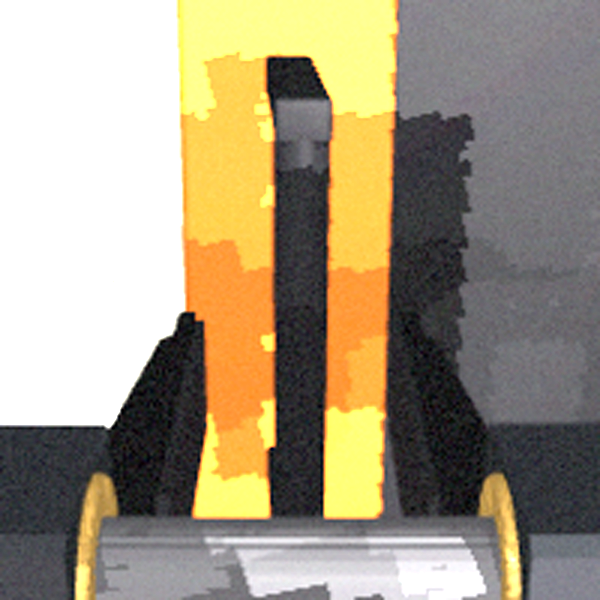

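```bash
python3 - <<'E'
from h import *
from workcell import cams,env
a=cams.get_image('scene');p=env.state()['position']
cv2.imwrite('pics/s11.png',cv2.convertScaleAbs(cv2.resize(a['pixels'][110:210,410:530],None,fx=6,fy=6,interpolation=2),alpha=3))
f=lambda q:(proj(a,q)-[410,110])*6
print(f(p),f(p+[0,0,.019]),f(p+[0,0,.078]),f((.454,.2585,.136)))
E
```

```text
[315.99007129 388.44908792] [330.72800701 347.82033636] [379.77114334 211.93201516] [327.37087473 354.5984621 ]
```

View pics/s11.png

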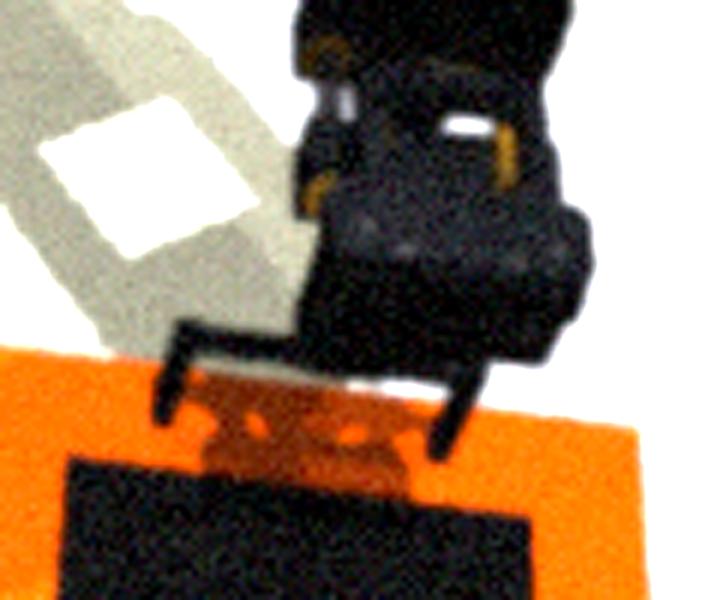

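```bash
python3 - <<'E'
from h import *
from workcell import cams,env
a=cams.get_image('scene');p=env.state()['position']; print(env.state()['gripper_width'])
f=lambda q:((proj(a,q)-[410,110])*6).round()
X=np.array([.225,.974,0]);Y=np.array([.974,-.225,0])
for y in (.016,.028,-.016,-.028):
  print(y,[f(p+Y*y+X*x+[0,0,z]) for x in(-.01,.01) for z in (0,.04)])
t=cams.get_image('top')
print((proj(t,(.454,.2585,.136))-[120,205])*5.5,(proj(t,(.4513,.2572,.136))-[120,205])*5.5)
im=a['pixels'][110:210,410:530]
cv2.imwrite('pics/s12.png',cv2.resize(np.clip(im.astype(float)*8,0,255).astype(np.uint8),None,fx=6,fy=6,interpolation=2))
E
```

```text
0.34379092187491606
0.016 [array([285., 422.]), array([316., 335.]), array([348., 430.]), array([382., 343.])]
0.028 [array([285., 451.]), array([316., 364.]), array([349., 459.]), array([383., 372.])]
-0.016 [array([284., 348.]), array([314., 260.]), array([346., 356.]), array([379., 268.])]
-0.028 [array([284., 321.]), array([314., 233.]), array([346., 329.]), array([378., 241.])]
[296.23533854 423.85982544] [299.31655681 430.89526187]
```

View pics/s12.png

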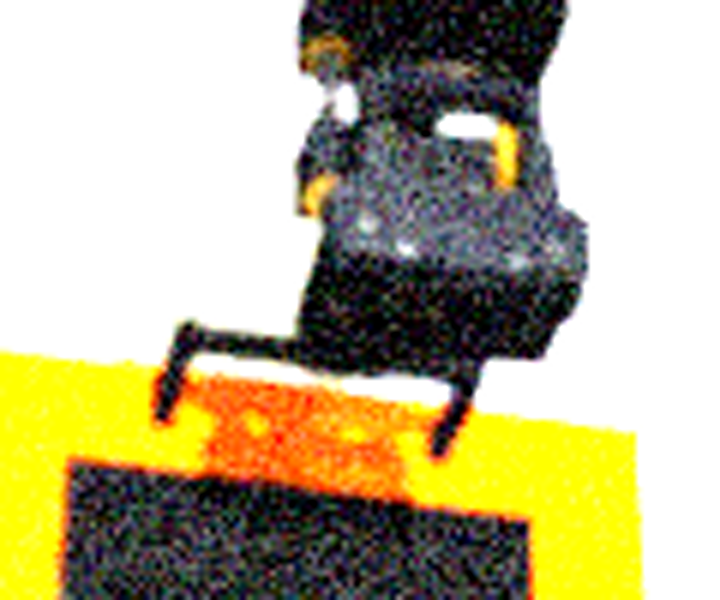

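```bash
python3 - <<'E'
from h import *
from workcell import cams,env
a=cams.get_image('wrist');print(env.state()['position'], -a['R'].T@a['t'])
for q in [(.4536,.3734,.094),(.6125,.3372,.0799),(.4023,.1544,.0937)]: print(proj(a,q))
cv2.imwrite('pics/w13.png',cv2.convertScaleAbs(a['pixels'],alpha=1.5))
E
```

```text
[0.45273258 0.25948143 0.1186708 ] [0.47151362 0.33946037 0.31473408]
[274.83645814  78.57225018]
[540.13721142  84.08728401]
[284.75001113 402.16450816]
```

View pics/w13.png

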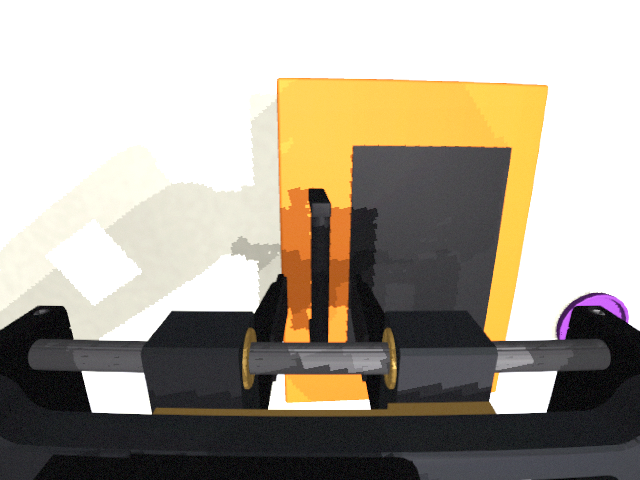

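```bash
python3 - <<'E'
from h import *
from workcell import cams,env
a=cams.get_image('wrist')
b=dict(a);b['t']=-a['R']@(-a['R'].T@a['t']+np.array([-.0032,-.0001,.0822]))
X=np.array([.225,.974,0])
for z in (.105,.115,.125,.136):
  print(z,[proj(b,np.array([.454,.2585,z])+X*o).round(1) for o in (.0485,.041,0,-.041,-.0485)],[proj(a,np.array([.454,.2585,z])+X*o).round(1) for o in (.0485,.041,0)])
cv2.imwrite('pics/w7c.png',cv2.resize(cv2.imread('pics/w7.png')[160:320,280:380],None,fx=5,fy=5,interpolation=2)[:, :])
E
python3 -c "
import cv2;a=cv2.imread('pics/w7c.png');print(a.shape);cv2.imwrite('pics/w7d.png',cv2.resize(a,None,fx=.75,fy=.75))"
```

```text
0.105 [array([324. , 173.9]), array([324. , 183.1]), array([323.8, 231.7]), array([323.6, 276.6]), array([323.6, 284.4])] [array([320.7, 191.4]), array([320.7, 204. ]), array([320.6, 268.4])]
0.115 [array([324.2, 175.3]), array([324.2, 184.9]), array([324., 235.]), array([323.8, 281.2]), array([323.7, 289.2])] [array([320.8, 194.3]), array([320.8, 207.4]), array([320.7, 274.6])]
0.125 [array([324.4, 176.9]), array([324.3, 186.8]), array([324.1, 238.5]), array([323.9, 286. ]), array([323.9, 294.3])] [array([320.9, 197.5]), array([320.9, 211.2]), array([320.8, 281.3])]
0.136 [array([324.6, 178.8]), array([324.6, 189.1]), array([324.3, 242.7]), array([324.1, 291.8]), array([324.1, 300.3])] [array([321. , 201.4]), array([321. , 215.9]), array([320.9, 289.4])]
(800, 500, 3)
```

View pics/w7d.png

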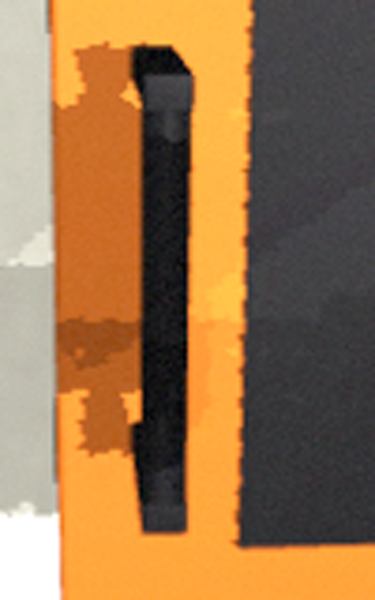

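```bash
python3 - <<'E'
from workcell import env
print(env.tcp_to_grasp,[x for x in dir(env) if x[0]!='_'])
E
```

```text
0.0188 ['MotionError', 'job_done', 'state', 'tcp_to_grasp']
```

Three views agree the bar is at z≈0.136. But the finger spacing in the wrist images puts the visible tips about 20 mm behind the reported TCP, and the scene view agrees, so the fingers shut just above the bar. I'll lower 1.6 cm in a guarded move and pinch again.

>>> {"method": "step_arm", "body": {"series": [{"travel":[0,0,0],"twist":0,"fingers":0.1},{"travel":[0,0,0],"twist":0,"fingers":0.1},{"travel":[0,0,0.5],"twist":0,"fingers":0.1},{"travel":[0,0,0.5],"twist":0,"fingers":0.1},{"travel":[0,0,0.3],"twist":0,"fingers":0.1},{"travel":[0,0,0.3],"twist":0,"fingers":0.1},{"travel":[0,0,0],"twist":0,"fingers":0.1},{"travel":[0,0,0],"twist":0,"fingers":0.1}]}}

```text
time_s: 18.88
position: [0.4525, 0.2594, 0.1022]
eef_rot: [0.783, 0.622, -0.0, -0.0]
wrist_force: [-0.3, -0.1, 0.6]
gripper_width: 0.45
```

```bash
python3 d.py; python3 - <<'E'
from h import *
from workcell import cams,env
a=cams.get_image('wrist')
cv2.imwrite('pics/w14.png',cv2.convertScaleAbs(cv2.resize(a['pixels'][170:370,220:420],None,fx=3,fy=3,interpolation=2),alpha=2.5))
E
```

```text
t 18.88 p [0.4525 0.2594 0.1022] F [-0.3 -0.1  0.6] w 0.45 yaw 1.3438 tilt [-0.    -0.001 -1.   ]
```

View pics/w14.png

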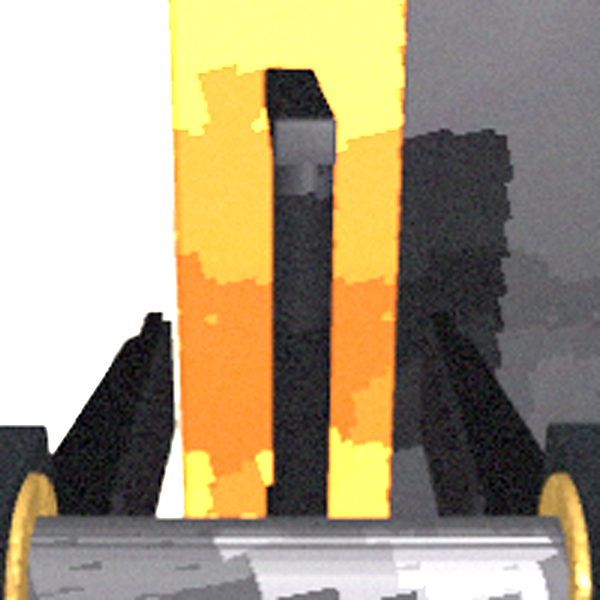

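>>> {"method": "step_arm", "body": {"series": [{"travel":[0,0,0],"twist":0,"fingers":1},{"travel":[0,0,0],"twist":0,"fingers":1},{"travel":[0,0,0],"twist":0,"fingers":1},{"travel":[0,0,0],"twist":0,"fingers":1},{"travel":[0,0,0],"twist":0,"fingers":1},{"travel":[0,0,0],"twist":0,"fingers":1},{"travel":[0,0,0],"twist":0,"fingers":1},{"travel":[0,0,0],"twist":0,"fingers":1},{"travel":[0,0,0],"twist":0,"fingers":1}], "grip_force": 8}}

```text
time_s: 19.68
position: [0.4531, 0.2594, 0.1027]
eef_rot: [0.783, 0.622, 0.0, 0.0]
wrist_force: [2.8, -1.4, -1.4]
gripper_width: 0.101
```

```bash
python3 d.py
```

```text
t 19.68 p [0.4531 0.2594 0.1027] F [ 2.8 -1.4 -1.4] w 0.101 yaw 1.3437 tilt [ 0.     0.001 -1.   ]
```

The bar is caught: width 0.101 ≈ 9.6 mm. Swinging the lid along the arc.

>>> {"method": "step_arm", "body": {"series": [{"travel":[0,0.28,-0.6],"twist":0,"fingers":1},{"travel":[0,0.32,-0.59],"twist":0,"fingers":1},{"travel":[0,0.34,-0.57],"twist":0,"fingers":1},{"travel":[0,0.37,-0.56],"twist":0,"fingers":1},{"travel":[0,0.4,-0.54],"twist":0,"fingers":1},{"travel":[0,0.41,-0.53],"twist":0,"fingers":1},{"travel":[0,0.9,-0.99],"twist":0,"fingers":1},{"travel":[0,0.99,-0.9],"twist":0,"fingers":1}]}}

```text
time_s: 20.35
position: [0.4894, 0.2508, 0.1567]
eef_rot: [0.782, 0.623, -0.003, -0.002]
wrist_force: [-10.5, 1.3, 6.2]
gripper_width: 0.105
```

```bash
python3 d.py;  python3 - <<'E'
from h import *
from workcell import cams,env
a=cams.get_image('scene')
cv2.imwrite('pics/s15.png',cv2.convertScaleAbs(cv2.resize(a['pixels'][110:300,370:550],None,fx=3,fy=3,interpolation=2),alpha=2.5))
E
```

```text
t 20.35 p [0.4894 0.2508 0.1567] F [-10.5   1.3   6.2] w 0.105 yaw 1.3444 tilt [-0.001 -0.007 -1.   ]
```

View pics/s15.png

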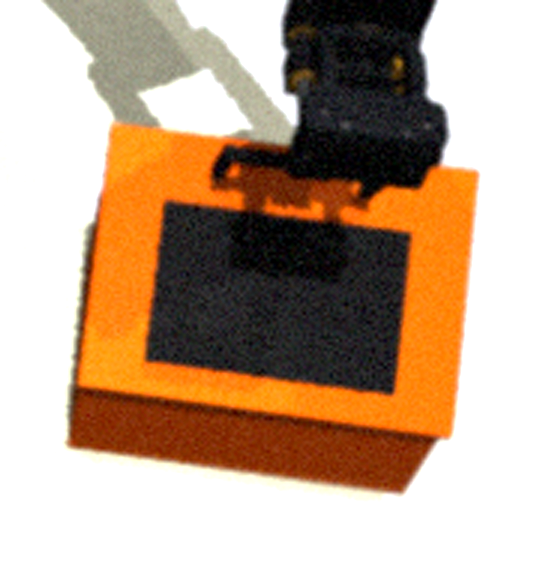

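>>> {"method": "step_arm", "body": {"series": [{"travel":[0,1.06,-0.81],"twist":0,"fingers":1},{"travel":[0,1.13,-0.71],"twist":0,"fingers":1},{"travel":[0,1.19,-0.61],"twist":0,"fingers":1},{"travel":[0,1.24,-0.5],"twist":0,"fingers":1},{"travel":[0,1.28,-0.39],"twist":0,"fingers":1},{"travel":[0,1.31,-0.27],"twist":0,"fingers":1},{"travel":[0,0,0],"twist":0,"fingers":1}]}}

```text
time_s: 20.98
position: [0.5651, 0.2335, 0.1918]
eef_rot: [0.783, 0.622, 0.002, 0.002]
wrist_force: [0.4, -1.0, 7.7]
gripper_width: 0.101
```

```bash
python3 d.py;  python3 - <<'E'
from h import *
from workcell import cams,env
a=cams.get_image('scene')
cv2.imwrite('pics/s16.png',cv2.convertScaleAbs(cv2.resize(a['pixels'][60:300,370:550],None,fx=3,fy=3,interpolation=2)[::1,::1],alpha=2.5))
E
```

```text
t 20.98 p [0.5651 0.2335 0.1918] F [ 0.4 -1.   7.7] w 0.101 yaw 1.3427 tilt [ 0.001  0.005 -1.   ]
```

```bash
python3 -c "
import cv2;a=cv2.imread('pics/s16.png');cv2.imwrite('pics/s16b.png',cv2.resize(a,None,fx=.8,fy=.8))"
```

```text
(no output)
```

View pics/s16b.png

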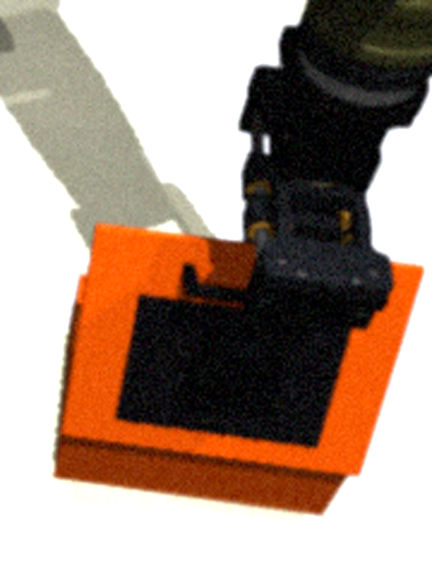

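The lid is at roughly 1 rad, with the handle still in the pads. Continuing.

>>> {"method": "step_arm", "body": {"series": [{"travel":[0,1.33,-0.15],"twist":0,"fingers":1},{"travel":[0,1.34,-0.03],"twist":0,"fingers":1},{"travel":[0,1.33,0.09],"twist":0,"fingers":1},{"travel":[0,1.32,0.21],"twist":0,"fingers":1},{"travel":[0,1.3,0.33],"twist":0,"fingers":1},{"travel":[0,1.26,0.44],"twist":0,"fingers":1},{"travel":[0,0,0],"twist":0,"fingers":1},{"travel":[0,0,0],"twist":0,"fingers":1},{"travel":[0,0,0],"twist":0,"fingers":1}]}}

```text
time_s: 21.78
position: [0.6398, 0.2157, 0.1802]
eef_rot: [0.783, 0.622, 0.001, 0.001]
wrist_force: [3.0, -2.8, 2.8]
gripper_width: 0.099
```

```bash
python3 d.py;  python3 - <<'E'
from h import *
from workcell import cams,env
a=cams.get_image('scene');b=cams.get_image('top')
cv2.imwrite('pics/s17.png',cv2.convertScaleAbs(np.hstack([cv2.resize(a['pixels'][100:300,370:560],None,fx=2,fy=2,interpolation=2),cv2.resize(b['pixels'][150:350,90:280],None,fx=2,fy=2,interpolation=2)]),alpha=2.5))
E
```

```text
t 21.78 p [0.6398 0.2157 0.1802] F [ 3.  -2.8  2.8] w 0.099 yaw 1.3435 tilt [-0.001  0.003 -1.   ]
```

View pics/s17.png

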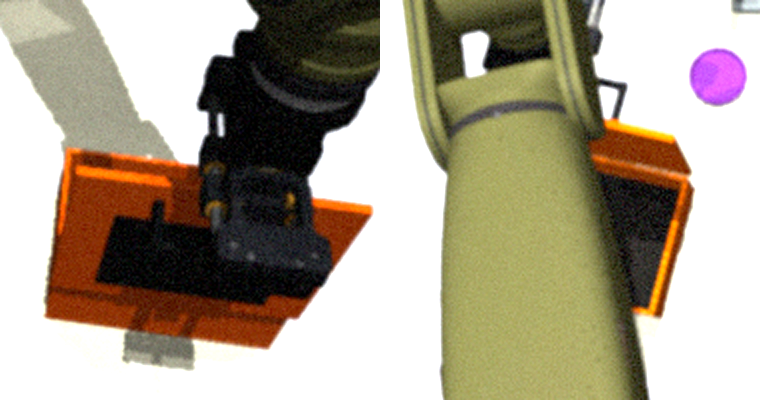

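>>> {"method": "step_arm", "body": {"series": [{"travel":[0,0,0],"twist":0,"fingers":0.3},{"travel":[0,0,0],"twist":0,"fingers":0.3},{"travel":[0,0,0],"twist":0,"fingers":0.3},{"travel":[0,0,0],"twist":0,"fingers":0.3},{"travel":[0,0,-1],"twist":0,"fingers":0.3},{"travel":[0,0,-2],"twist":0,"fingers":0.3},{"travel":[0,0,-2.5],"twist":0,"fingers":0.3},{"travel":[0,0,-2.5],"twist":0,"fingers":0.3},{"travel":[0,0,-2.5],"twist":0,"fingers":0.3},{"travel":[0,0,0],"twist":0,"fingers":0.3},{"travel":[0,0,0],"twist":0,"fingers":0.3}]}}

```text
time_s: 22.8
position: [0.6397, 0.217, 0.2877]
eef_rot: [0.783, 0.623, 0.002, 0.001]
wrist_force: [0.6, 0.1, -0.4]
gripper_width: 0.351
```

```bash
python3 d.py .4418 .0174 .28 .4418 .0174 .10; python3 - <<'E'
from h import *
from workcell import cams,env
a=cams.get_image('wrist');cv2.imwrite('pics/w18.png',a['pixels'])
E
```

```text
t 22.8 p [0.6397 0.217  0.2877] F [ 0.6  0.1 -0.4] w 0.351 yaw 1.3441 tilt [ 0.002  0.004 -1.   ]
-> [0.4418 0.0174 0.28  ] cm [-23.9  -14.8    0.65]
-> [0.4418 0.0174 0.1   ] cm [-0.04 -0.07 18.  ]
```

View pics/w18.png

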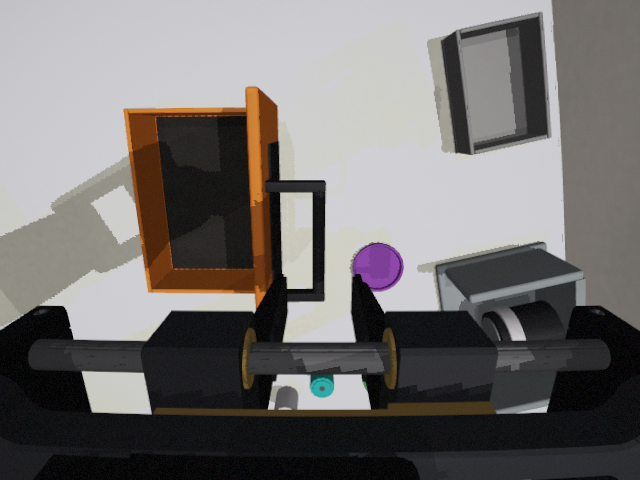

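The lid stands open at about 1.6 rad and the box is empty. Now the orange roller.

>>> {"method": "step_arm", "body": {"series": [{"travel":[-1.5,-0.9,0],"twist":0,"fingers":-0.4},{"travel":[-3,-1.85,0],"twist":0,"fingers":-0.4},{"travel":[-3,-1.85,0],"twist":0,"fingers":-0.4},{"travel":[-3,-1.85,0],"twist":0,"fingers":-0.4},{"travel":[-3,-1.85,0],"twist":0,"fingers":-0.4},{"travel":[-3,-1.85,2],"twist":0,"fingers":-0.4},{"travel":[-3,-1.85,3],"twist":0,"fingers":-0.4},{"travel":[-3,-1.85,3],"twist":0,"fingers":-0.4},{"travel":[-1.4,-0.95,3.5],"twist":0,"fingers":-0.4},{"travel":[0,0,3.5],"twist":0,"fingers":-0.4},{"travel":[0,0,3.5],"twist":0,"fingers":-0.4},{"travel":[0,0,0],"twist":0,"fingers":-0.4}]}}

```text
time_s: 23.85
position: [0.4383, 0.0222, 0.0961]
eef_rot: [0.783, 0.622, -0.006, -0.006]
wrist_force: [-1.8, 0.4, -2.2]
gripper_width: 0.696
```

>>> {"method": "step_arm", "body": {"series": [{"travel":[0,0,0],"twist":0,"fingers":-0.4},{"travel":[0,0,0],"twist":0,"fingers":-0.4}]}}

```text
time_s: 24.02
position: [0.4464, 0.022, 0.1065]
eef_rot: [0.783, 0.623, 0.0, 0.0]
wrist_force: [-0.3, -0.5, 0.2]
gripper_width: 0.703
```

```bash
python3 d.py .4418 .0174 .10 .4418 .0174 .012; python3 - <<'E'
from h import *
from workcell import cams,env
a=cams.get_image('wrist');cv2.imwrite('pics/w19.png',a['pixels']); print(proj(a,(.4418,.0174,.05)))
E
```

```text
t 24.02 p [0.4464 0.022  0.1065] F [-0.3 -0.5  0.2] w 0.703 yaw 1.3441 tilt [ 0.     0.001 -1.   ]
-> [0.4418 0.0174 0.1   ] cm [-0.56 -0.34  0.65]
-> [0.4418 0.0174 0.012 ] cm [-0.   -0.01  8.8 ]
[313.7100082  253.36782239]
```

View pics/w19.png

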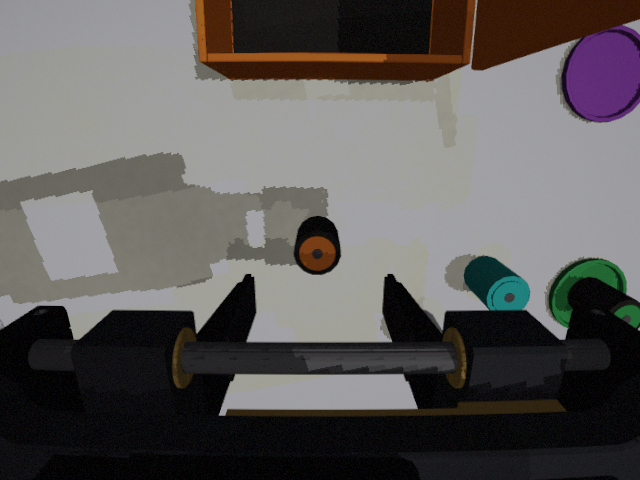

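>>> {"method": "step_arm", "body": {"series": [{"travel":[-0.55,-0.3,2],"twist":0,"fingers":-0.4},{"travel":[0,0,2.5],"twist":0,"fingers":-0.4},{"travel":[0,0,2.5],"twist":0,"fingers":-0.4},{"travel":[0,0,2],"twist":0,"fingers":-0.4},{"travel":[0,0,0.8],"twist":0,"fingers":-0.4},{"travel":[0,0,0],"twist":0,"fingers":1},{"travel":[0,0,0],"twist":0,"fingers":1},{"travel":[0,0,0],"twist":0,"fingers":1},{"travel":[0,0,0],"twist":0,"fingers":1},{"travel":[0,0,0],"twist":0,"fingers":1},{"travel":[0,0,0],"twist":0,"fingers":1},{"travel":[0,0,0],"twist":0,"fingers":1}], "grip_force": 20}}

```text
time_s: 25.07
position: [0.4428, 0.0172, 0.0087]
eef_rot: [0.783, 0.622, 0.001, 0.001]
wrist_force: [0.4, 0.3, 4.3]
gripper_width: 0.372
```

>>> {"method": "step_arm", "body": {"series": [{"travel":[0,0,0],"twist":0,"fingers":1},{"travel":[0,0,0],"twist":0,"fingers":1}]}}

```text
time_s: 25.23
position: [0.4428, 0.0171, 0.0087]
eef_rot: [0.783, 0.622, 0.001, 0.001]
wrist_force: [-0.1, 0.1, 5.4]
gripper_width: 0.373
```

```bash
python3 d.py; python3 -c "
import numpy as np
X=np.array([.974,-.225]);Y=np.array([.225,.974]);C=np.array([.508,.246])
for x,y in((-.025,0),(-.025,-.03)): print(C+x*X+y*Y)"
```

```text
t 25.23 p [0.4428 0.0171 0.0087] F [-0.1  0.1  5.4] w 0.373 yaw 1.3437 tilt [ 0.     0.002 -1.   ]
[0.48365  0.251625]
[0.4769   0.222405]
```

>>> {"method": "step_arm", "body": {"series": [{"travel":[0,0,-1],"twist":0,"fingers":1},{"travel":[0,0,-2],"twist":0,"fingers":1},{"travel":[0,0,-3],"twist":0,"fingers":1},{"travel":[0,0,-3],"twist":0,"fingers":1},{"travel":[0,0,-3],"twist":0,"fingers":1},{"travel":[1,0,-2],"twist":0,"fingers":1},{"travel":[2.5,-0.2,0],"twist":0,"fingers":1},{"travel":[2.8,-0.2,0],"twist":0,"fingers":1},{"travel":[2.8,-0.2,0],"twist":0,"fingers":1},{"travel":[2.8,-0.2,0],"twist":0,"fingers":1},{"travel":[2.8,-0.2,0],"twist":0,"fingers":1},{"travel":[2.8,-0.2,0],"twist":0,"fingers":1}]}}

```text
time_s: 26.23
position: [0.4686, 0.1917, 0.1472]
eef_rot: [0.783, 0.623, -0.001, -0.0]
wrist_force: [0.3, -0.3, -0.3]
gripper_width: 0.374
```

>>> {"method": "step_arm", "body": {"series": [{"travel":[2.8,-0.1,0],"twist":0,"fingers":1},{"travel":[2.3,0,0],"twist":0,"fingers":1},{"travel":[1.2,0,0],"twist":0,"fingers":1},{"travel":[0,0,0],"twist":0,"fingers":1},{"travel":[0,0,0],"twist":0,"fingers":1},{"travel":[0,0,0],"twist":0,"fingers":1},{"travel":[0,0,0],"twist":0,"fingers":1}]}}

```text
time_s: 26.82
position: [0.4823, 0.2509, 0.1473]
eef_rot: [0.783, 0.622, -0.0, 0.0]
wrist_force: [-0.5, 0.3, -0.9]
gripper_width: 0.375
```

```bash
python3 d.py .4836 .2516 .15 .4836 .2516 .015; python3 - <<'E'
from h import *
from workcell import cams,env
a=cams.get_image('wrist');cv2.imwrite('pics/w20.png',a['pixels'])
b=cams.get_image('scene');cv2.imwrite('pics/s20.png',cv2.convertScaleAbs(cv2.resize(b['pixels'][100:300,350:560],None,fx=3,fy=3,interpolation=2),alpha=2.5))
E
```

```text
t 26.82 p [0.4823 0.2509 0.1473] F [-0.5  0.3 -0.9] w 0.375 yaw 1.3426 tilt [-0.001 -0.    -1.   ]
-> [0.4836 0.2516 0.15  ] cm [ 0.1   0.11 -0.27]
-> [0.4836 0.2516 0.015 ] cm [1.00e-02 0.00e+00 1.35e+01]
```

View pics/w20.png

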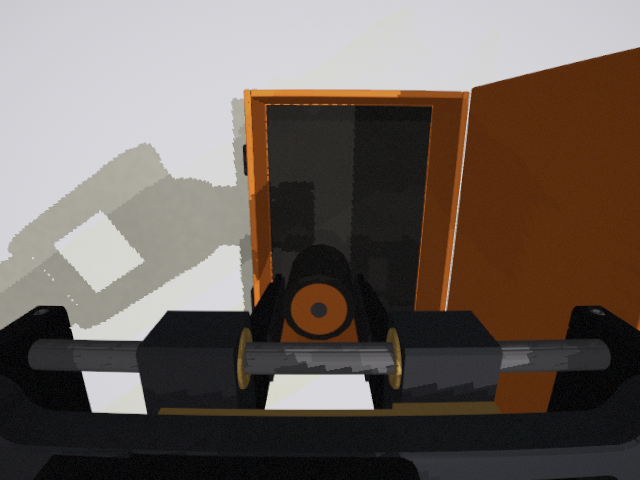

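View pics/s20.png

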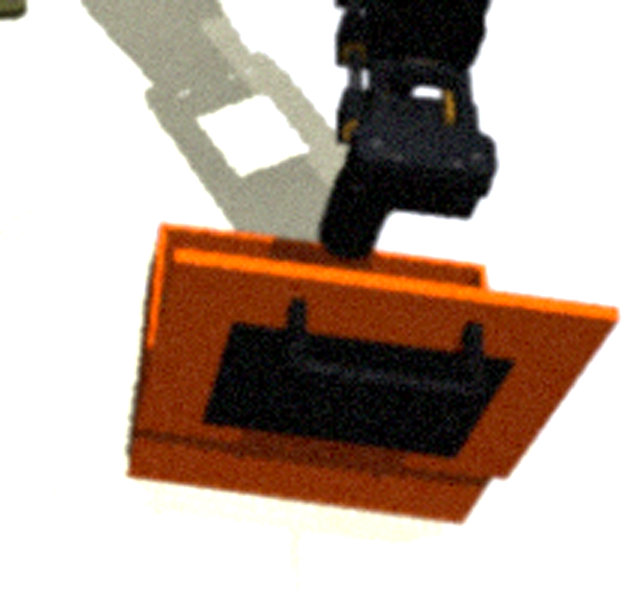

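>>> {"method": "step_arm", "body": {"series": [{"travel":[0.1,0,1.5],"twist":0,"fingers":1},{"travel":[0,0,2],"twist":0,"fingers":1},{"travel":[0,0,2],"twist":0,"fingers":1},{"travel":[0,0,2],"twist":0,"fingers":1},{"travel":[0,0,2],"twist":0,"fingers":1},{"travel":[0,0,1.5],"twist":0,"fingers":1},{"travel":[0,0,0.8],"twist":0,"fingers":1},{"travel":[0,0,0],"twist":0,"fingers":1},{"travel":[0,0,0],"twist":0,"fingers":1},{"travel":[0,0,0],"twist":0,"fingers":1}]}}

```text
time_s: 27.75
position: [0.4838, 0.2533, 0.0308]
eef_rot: [0.783, 0.622, 0.001, 0.0]
wrist_force: [0.2, 0.2, -1.2]
gripper_width: 0.373
```

```bash
python3 d.py .4836 .2516 .0145; python3 - <<'E'
from h import *
from workcell import cams,env
a=cams.get_image('wrist');cv2.imwrite('pics/w21.png',a['pixels'])
E
```

```text
t 27.75 p [0.4838 0.2533 0.0308] F [ 0.2  0.2 -1.2] w 0.373 yaw 1.3435 tilt [ 0.001  0.002 -1.   ]
-> [0.4836 0.2516 0.0145] cm [-0.17  0.01  1.63]
```

View pics/w21.png

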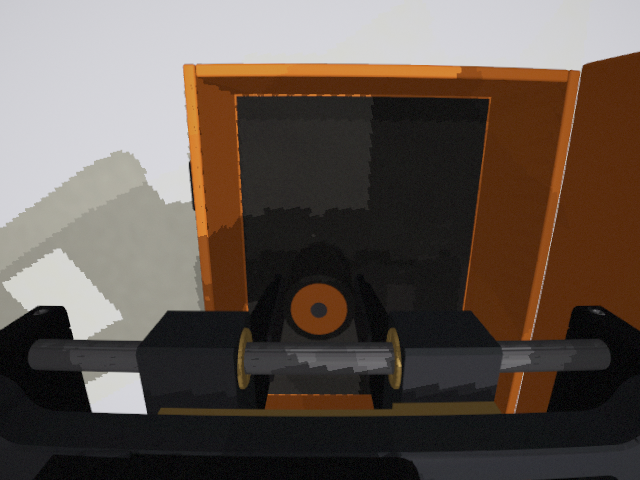

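>>> {"method": "step_arm", "body": {"series": [{"travel":[0,0,0.5],"twist":0,"fingers":1},{"travel":[0,0,0.5],"twist":0,"fingers":1},{"travel":[0,0,0.3],"twist":0,"fingers":1},{"travel":[0,0,0.2],"twist":0,"fingers":1},{"travel":[0,0,0],"twist":0,"fingers":1},{"travel":[0,0,0],"twist":0,"fingers":1}]}}

```text
time_s: 28.3
position: [0.4827, 0.2531, 0.0143]
eef_rot: [0.783, 0.623, -0.0, -0.0]
wrist_force: [0.8, 0.2, -0.5]
gripper_width: 0.372
```

```bash
python3 d.py .4836 .2516 .0142
```

```text
t 28.3 p [0.4827 0.2531 0.0143] F [ 0.8  0.2 -0.5] w 0.372 yaw 1.3439 tilt [-0. -0. -1.]
-> [0.4836 0.2516 0.0142] cm [-0.12  0.12  0.01]
```

>>> {"method": "step_arm", "body": {"series": [{"travel":[0,0,0.06],"twist":0,"fingers":1},{"travel":[0,0,0],"twist":0,"fingers":1},{"travel":[0,0,0],"twist":0,"fingers":-0.05},{"travel":[0,0,0],"twist":0,"fingers":-0.05},{"travel":[0,0,0],"twist":0,"fingers":-0.05},{"travel":[0,0,0],"twist":0,"fingers":-0.05},{"travel":[0,0,-0.5],"twist":0,"fingers":-0.05},{"travel":[0,0,-1.5],"twist":0,"fingers":-0.05},{"travel":[0,0,-2.5],"twist":0,"fingers":-0.05},{"travel":[0,0,-2.5],"twist":0,"fingers":-0.05},{"travel":[0,0,-2.5],"twist":0,"fingers":-0.05},{"travel":[0,0,-2.5],"twist":0,"fingers":-0.05}]}}

```text
time_s: 29.3
position: [0.4826, 0.253, 0.1355]
eef_rot: [0.783, 0.622, 0.0, 0.0]
wrist_force: [-0.3, 0.0, -0.6]
gripper_width: 0.525
```

>>> {"method": "step_arm", "body": {"series": [{"travel":[0,0,-3],"twist":0,"fingers":-0.05},{"travel":[0,0,-3],"twist":0,"fingers":-0.05},{"travel":[0,0,-3],"twist":0,"fingers":0.3},{"travel":[0,0,-3],"twist":0,"fingers":0.3},{"travel":[0,0,-2.5],"twist":0,"fingers":0.3},{"travel":[0,0,0],"twist":0,"fingers":0.3},{"travel":[0,0,0],"twist":0,"fingers":0.3},{"travel":[0,0,0],"twist":0,"fingers":0.3}]}}

```text
time_s: 29.97
position: [0.4823, 0.2529, 0.2781]
eef_rot: [0.783, 0.622, -0.0, -0.0]
wrist_force: [0.1, -0.5, -1.1]
gripper_width: 0.352
```

```bash
python3 d.py .6398 .2157 .285 .6398 .2157 .1802; python3 - <<'E'
from h import *
from workcell import cams,env
a=cams.get_image('wrist');cv2.imwrite('pics/w22.png',a['pixels'])
E
```

```text
t 29.97 p [0.4823 0.2529 0.2781] F [ 0.1 -0.5 -1.1] w 0.352 yaw 1.3438 tilt [-0.001 -0.001 -1.   ]
-> [0.6398 0.2157 0.285 ] cm [-0.08 16.18 -0.7 ]
-> [0.6398 0.2157 0.1802] cm [1.000e-02 1.000e-02 1.048e+01]
```

View pics/w22.png

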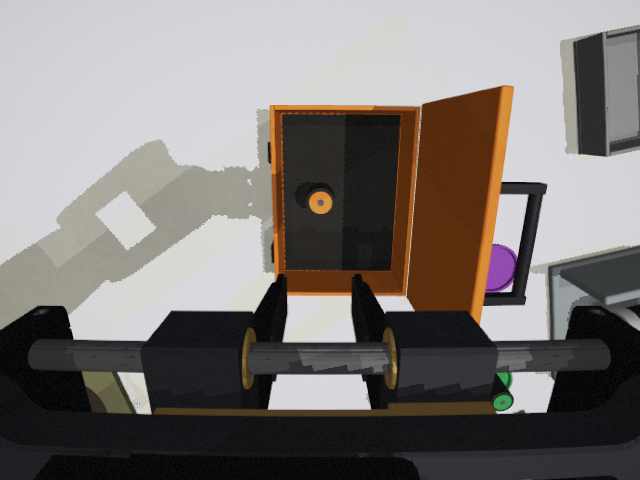

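The orange roller is upright in the box, hub at (320,202). Going back to regrip the handle where I released it.

>>> {"method": "step_arm", "body": {"series": [{"travel":[0,1.5,-0.7],"twist":0,"fingers":0.3},{"travel":[0,2.5,0],"twist":0,"fingers":0.3},{"travel":[0,3,0],"twist":0,"fingers":0.3},{"travel":[0,3,0],"twist":0,"fingers":0.3},{"travel":[0,3,0],"twist":0,"fingers":0.3},{"travel":[0,2,0],"twist":0,"fingers":0.3},{"travel":[0,1.1,0],"twist":0,"fingers":0.3},{"travel":[0,0,0],"twist":0,"fingers":0.3},{"travel":[0,0,0],"twist":0,"fingers":0.3},{"travel":[0,0,0],"twist":0,"fingers":0.3},{"travel":[0,0,0],"twist":0,"fingers":0.3}], "grip_force": 8}}

```text
time_s: 30.93
position: [0.6385, 0.2174, 0.286]
eef_rot: [0.782, 0.623, -0.0, -0.0]
wrist_force: [-0.4, -0.8, 0.2]
gripper_width: 0.35
```

```bash
python3 d.py .6398 .2157 .1802; python3 - <<'E'
from h import *
from workcell import cams,env
a=cams.get_image('wrist');cv2.imwrite('pics/w23.png',a['pixels'])
E
```

```text
t 30.93 p [0.6385 0.2174 0.286 ] F [-0.4 -0.8  0.2] w 0.35 yaw 1.3447 tilt [ 0. -0. -1.]
-> [0.6398 0.2157 0.1802] cm [-0.13  0.16 10.58]
```

View pics/w23.png

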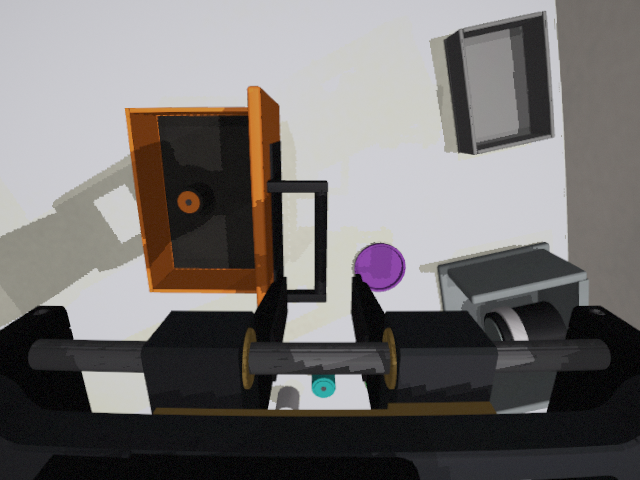

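>>> {"method": "step_arm", "body": {"series": [{"travel":[0,0.15,1],"twist":0,"fingers":0.3},{"travel":[0,0,2],"twist":0,"fingers":0.3},{"travel":[0,0,2.5],"twist":0,"fingers":0.3},{"travel":[0,0,2.5],"twist":0,"fingers":0.3},{"travel":[0,0,1.8],"twist":0,"fingers":0.3},{"travel":[0,0,0.8],"twist":0,"fingers":0.3},{"travel":[0,0,0],"twist":0,"fingers":1},{"travel":[0,0,0],"twist":0,"fingers":1},{"travel":[0,0,0],"twist":0,"fingers":1},{"travel":[0,0,0],"twist":0,"fingers":1},{"travel":[0,0,0],"twist":0,"fingers":1},{"travel":[0,0,0],"twist":0,"fingers":1}], "grip_force": 8}}

```text
time_s: 31.98
position: [0.6416, 0.2169, 0.1815]
eef_rot: [0.783, 0.622, 0.001, 0.0]
wrist_force: [-1.1, 0.1, 1.9]
gripper_width: 0.102
```

```bash
python3 d.py .4497 .2595 .092; python3 - <<'E'
import numpy as np
th=np.linspace(1.61,0,21)
x=80-140*np.cos(th)+50*np.sin(th); z=75+140*np.sin(th)+50*np.cos(th)
for a,b,c in zip(th[1:],np.diff(x),np.diff(z)): print(round(a,2),round(b/10,2),round(-c/10,2))
print(x[-1]-x[0],z[-1]-z[0])
E
```

```text
t 31.98 p [0.6416 0.2169 0.1815] F [-1.1  0.1  1.9] w 0.102 yaw 1.3438 tilt [ 0.001  0.002 -1.   ]
-> [0.4497 0.2595 0.092 ] cm [ -0.18 -19.67   8.92]
1.53 -1.13 -0.4
1.45 -1.16 -0.31
1.37 -1.18 -0.22
1.29 -1.19 -0.12
1.21 -1.2 -0.02
1.13 -1.19 0.07
1.05 -1.18 0.17
0.97 -1.17 0.26
0.89 -1.14 0.36
0.8 -1.11 0.45
0.72 -1.07 0.53
0.64 -1.02 0.62
0.56 -0.97 0.7
0.48 -0.91 0.77
0.4 -0.85 0.85
0.32 -0.78 0.91
0.24 -0.7 0.97
0.16 -0.62 1.02
0.08 -0.54 1.07
0.0 -0.45 1.11
-195.4486901692878 -87.93274723034529
```

Gripped (0.102). Reversing the arc.

>>> {"method": "step_arm", "body": {"series": [{"travel":[0,-0.56,-0.2],"twist":0,"fingers":1},{"travel":[0,-0.57,-0.2],"twist":0,"fingers":1},{"travel":[0,-1.16,-0.31],"twist":0,"fingers":1},{"travel":[0,-1.18,-0.22],"twist":0,"fingers":1},{"travel":[0,-1.19,-0.12],"twist":0,"fingers":1},{"travel":[0,-1.2,-0.02],"twist":0,"fingers":1},{"travel":[0,-1.19,0.07],"twist":0,"fingers":1},{"travel":[0,-1.18,0.17],"twist":0,"fingers":1},{"travel":[0,-1.17,0.26],"twist":0,"fingers":1},{"travel":[0,-1.14,0.36],"twist":0,"fingers":1},{"travel":[0,-1.11,0.45],"twist":0,"fingers":1},{"travel":[0,0,0],"twist":0,"fingers":1}]}}

```text
time_s: 32.98
position: [0.5236, 0.2436, 0.1755]
eef_rot: [0.782, 0.623, -0.002, -0.002]
wrist_force: [-3.2, 5.2, 1.5]
gripper_width: 0.1
```

```bash
python3 d.py; python3 - <<'E'
from h import *
from workcell import cams,env
b=cams.get_image('scene');cv2.imwrite('pics/s24.png',cv2.convertScaleAbs(cv2.resize(b['pixels'][100:300,350:560],None,fx=3,fy=3,interpolation=2),alpha=2.5))
E
```

```text
t 32.98 p [0.5236 0.2436 0.1755] F [-3.2  5.2  1.5] w 0.1 yaw 1.345 tilt [-0.001 -0.006 -1.   ]
```

View pics/s24.png

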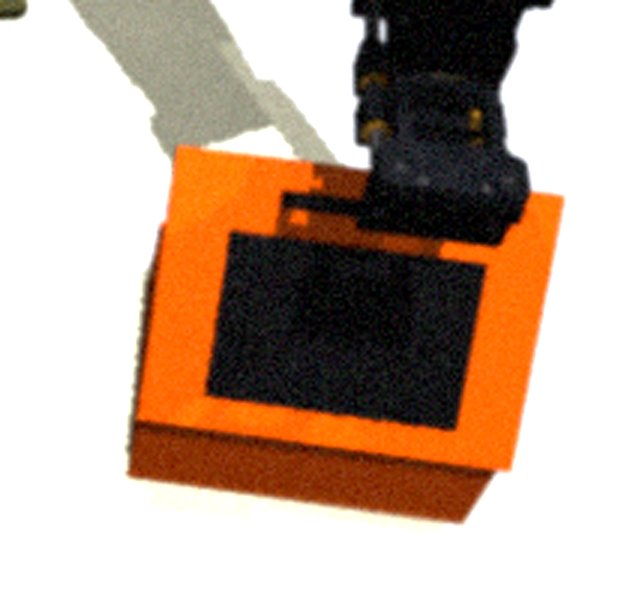

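>>> {"method": "step_arm", "body": {"series": [{"travel":[0,-1.07,0.53],"twist":0,"fingers":1},{"travel":[0,-1.02,0.62],"twist":0,"fingers":1},{"travel":[0,-0.97,0.7],"twist":0,"fingers":1},{"travel":[0,-0.91,0.77],"twist":0,"fingers":1},{"travel":[0,-0.85,0.85],"twist":0,"fingers":1},{"travel":[0,-0.78,0.91],"twist":0,"fingers":1},{"travel":[0,-0.7,0.97],"twist":0,"fingers":1},{"travel":[0,-0.62,1.02],"twist":0,"fingers":1},{"travel":[0,-0.3,0.53],"twist":0,"fingers":1},{"travel":[0,0,0],"twist":0,"fingers":1},{"travel":[0,0,0],"twist":0,"fingers":1}]}}

```text
time_s: 33.95
position: [0.456, 0.2586, 0.1069]
eef_rot: [0.783, 0.623, -0.001, -0.001]
wrist_force: [0.8, 1.6, -5.0]
gripper_width: 0.101
```

```bash
python3 d.py
```

```text
t 33.95 p [0.456  0.2586 0.1069] F [ 0.8  1.6 -5. ] w 0.101 yaw 1.3439 tilt [-0.002 -0.003 -1.   ]
```

>>> {"method": "step_arm", "body": {"series": [{"travel":[0,-0.2,0.4],"twist":0,"fingers":1},{"travel":[0,-0.2,0.4],"twist":0,"fingers":1},{"travel":[0,-0.1,0.4],"twist":0,"fingers":1},{"travel":[0,0,0.2],"twist":0,"fingers":1},{"travel":[0,0,0],"twist":0,"fingers":1},{"travel":[0,0,0],"twist":0,"fingers":1},{"travel":[0,0,0],"twist":0,"fingers":1}]}}

```text
time_s: 34.53
position: [0.4506, 0.2599, 0.0934]
eef_rot: [0.783, 0.622, -0.002, -0.001]
wrist_force: [-4.7, 0.7, 1.3]
gripper_width: 0.105
```

```bash
python3 d.py
```

```text
t 34.53 p [0.4506 0.2599 0.0934] F [-4.7  0.7  1.3] w 0.105 yaw 1.3436 tilt [-0.001 -0.004 -1.   ]
```

>>> {"method": "step_arm", "body": {"series": [{"travel":[0,-0.1,0.15],"twist":0,"fingers":1},{"travel":[0,0,0.15],"twist":0,"fingers":1},{"travel":[0,0,0.15],"twist":0,"fingers":1},{"travel":[0,0,0],"twist":0,"fingers":1},{"travel":[0,0,0],"twist":0,"fingers":1},{"travel":[0,0,0],"twist":0,"fingers":1}], "grip_force": 15}}

```text
time_s: 35.03
position: [0.4498, 0.2602, 0.0908]
eef_rot: [0.783, 0.622, -0.002, -0.001]
wrist_force: [-10.1, -1.8, 10.6]
gripper_width: 0.097
```

```bash
python3 d.py; python3 - <<'E'
from h import *
from workcell import cams,env
a=cams.get_image('wrist');cv2.imwrite('pics/w25.png',cv2.convertScaleAbs(a['pixels'],alpha=1.5))
E
```

```text
t 35.03 p [0.4498 0.2602 0.0908] F [-10.1  -1.8  10.6] w 0.097 yaw 1.3438 tilt [-0.002 -0.004 -1.   ]
```

View pics/w25.png

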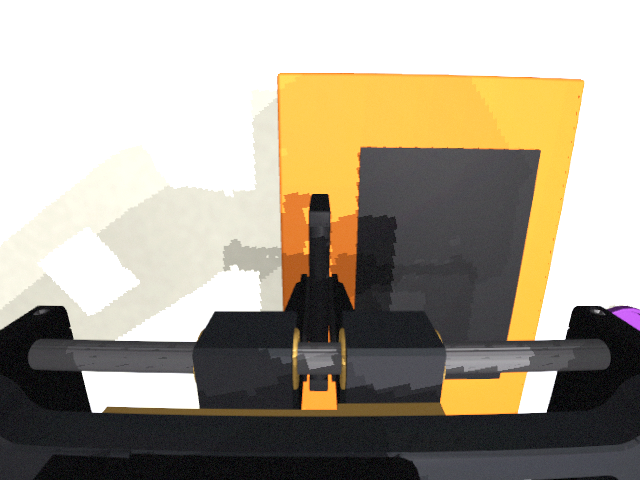

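>>> {"method": "step_arm", "body": {"series": [{"travel":[0,-0.2,0.1],"twist":0,"fingers":1},{"travel":[0,0,0],"twist":0,"fingers":1},{"travel":[0,0,0],"twist":0,"fingers":1}]}}

```text
time_s: 35.33
position: [0.4499, 0.2603, 0.0908]
eef_rot: [0.783, 0.623, -0.0, 0.001]
wrist_force: [-5.2, -3.8, 10.6]
gripper_width: 0.1
```

>>> {"method": "step_arm", "body": {"series": [{"travel":[0,0,0],"twist":0,"fingers":0.2},{"travel":[0,0,0],"twist":0,"fingers":0.2},{"travel":[0,0,0],"twist":0,"fingers":0.2},{"travel":[0,0,0],"twist":0,"fingers":0.2},{"travel":[0,0,0],"twist":0,"fingers":0.2},{"travel":[0,0,-1],"twist":0,"fingers":0.2},{"travel":[0,0,-2],"twist":0,"fingers":0.2},{"travel":[0,0,-2.5],"twist":0,"fingers":0.2},{"travel":[0,0,-2.5],"twist":0,"fingers":0.2},{"travel":[0,0,-2.5],"twist":0,"fingers":0.2},{"travel":[0,0,-2],"twist":0,"fingers":0.2}]}}

```text
time_s: 36.25
position: [0.45, 0.261, 0.217]
eef_rot: [0.783, 0.622, 0.001, 0.0]
wrist_force: [-0.1, -0.5, 0.3]
gripper_width: 0.403
```

>>> {"method": "step_arm", "body": {"series": [{"travel":[-1,-1,0],"twist":0,"fingers":0.2},{"travel":[-3,-2,0],"twist":0,"fingers":0.2},{"travel":[-3,-2,0],"twist":0,"fingers":0.2},{"travel":[-3,-2,0],"twist":0,"fingers":0.2},{"travel":[-3,-1,0],"twist":0,"fingers":0.2},{"travel":[-3,0,0],"twist":0,"fingers":0.2},{"travel":[-3,0,0],"twist":0,"fingers":0.2},{"travel":[-3,0,0],"twist":0,"fingers":0.2},{"travel":[-3,0,0],"twist":0,"fingers":0.2},{"travel":[0,0,0],"twist":0,"fingers":0.2}]}}

```text
time_s: 37.08
position: [0.3148, 0.0315, 0.2148]
eef_rot: [0.785, 0.62, 0.0, 0.002]
wrist_force: [0.1, 0.1, -0.1]
gripper_width: 0.396
```

```bash
python3 d.py; python3 - <<'E'
from h import *
from workcell import cams,env
b=cams.get_image('scene');cv2.imwrite('pics/s26.png',cv2.convertScaleAbs(cv2.resize(b['pixels'][150:280,380:540],None,fx=5,fy=5,interpolation=2),alpha=1.5))
cv2.imwrite('pics/s26f.png',b['pixels'])
b=cams.get_image('top');cv2.imwrite('pics/t26.png',cv2.convertScaleAbs(cv2.resize(b['pixels'][205:315,120:260],None,fx=5.5,fy=5.5,interpolation=2),alpha=1.5))
cv2.imwrite('pics/t26f.png',b['pixels'])
E
```

```text
t 37.08 p [0.3148 0.0315 0.2148] F [ 0.1  0.1 -0.1] w 0.396 yaw 1.3364 tilt [-0.001  0.003 -1.   ]
```

View pics/s26.png

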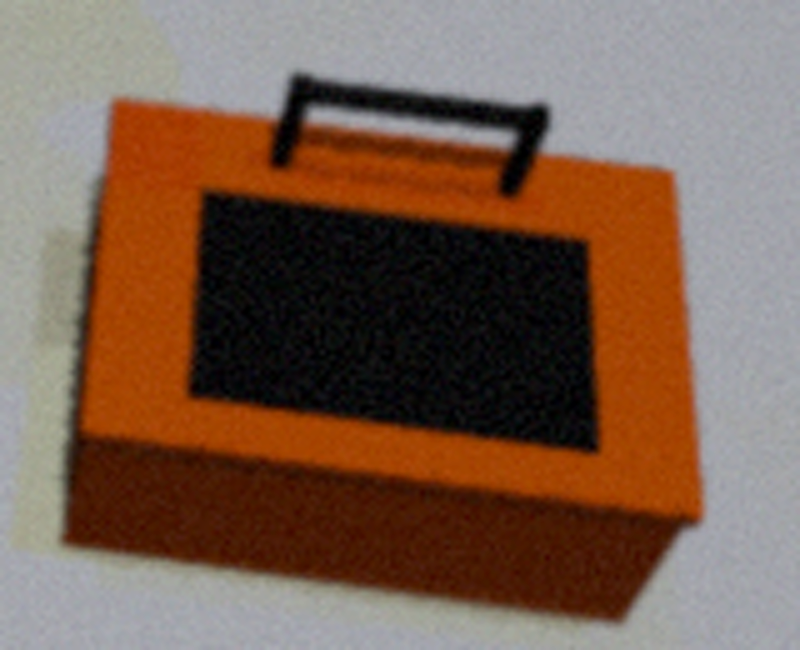

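View pics/t26.png

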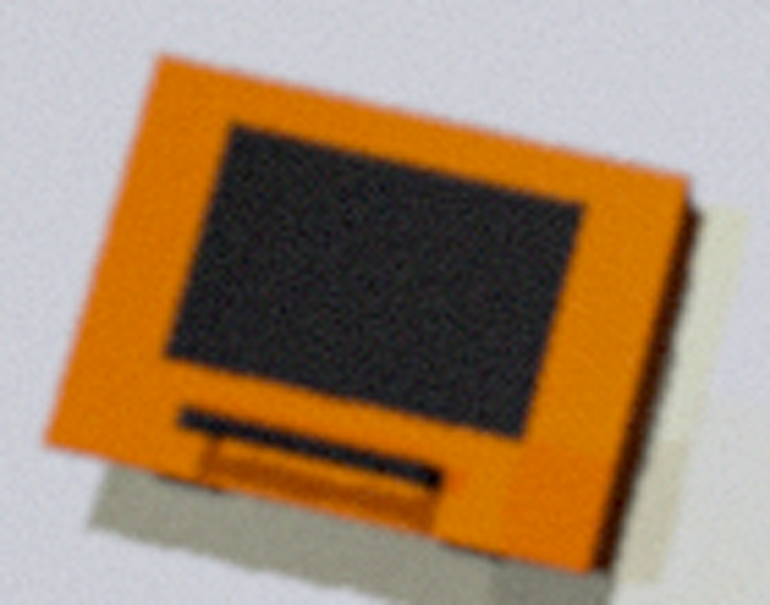

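View pics/s26f.png

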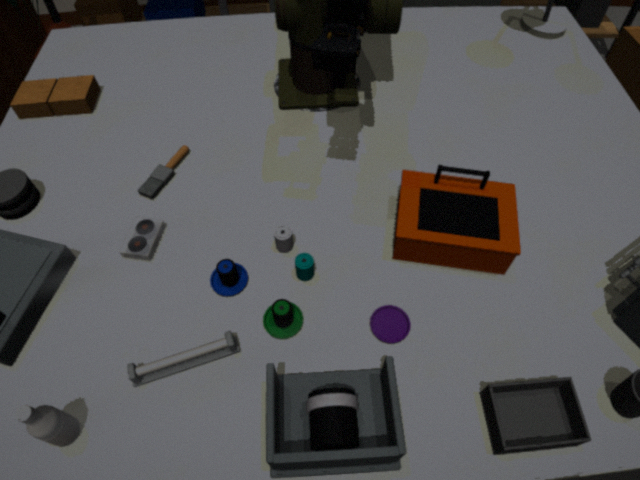

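```bash
python3 - <<'E'
from h import *
from workcell import cams,env
np.set_printoptions(precision=4,suppress=True)
s=cams.get_image("scene");t=cams.get_image("top")
c=lambda p,k,o:(np.array(p)+.5)/k-.5+np.array(o)
SB=lambda p:c(p,5,(380,150));TB=lambda p:c(p,5.5,(120,205))
for n,a,b in [("FR",(117,99),(594,570)),("FL",(676,172),(46,443)),("BL",(703,522),(160,55)),("BR",(82,437),(690,178)),("barR",(300,85),(435,475)),("barL",(540,112),(187,415))]: print(n,*tri(s,SB(a),t,TB(b)))
x=np.array([.974,-.225,0]);y=np.array([.225,.974,0]);C=np.array([.508,.246,0])
for th in (0,.03,.08):
  H=C+.08*x+[0,0,.075]
  for yy in(-.112,.112):
    q=H+yy*y-x*.163*np.cos(th)+x*.01*np.sin(th)+np.array([0,0,.163*np.sin(th)+.01*np.cos(th)])
    print(th,q,(proj(s,q)-[380,150]+.5)*5-.5,(proj(t,q)-[120,205]+.5)*5.5-.5)
E
```

```text
FR [0.4019 0.1543 0.085 ] [np.float64(1.2642841032935388), np.float64(1.1840008741565364)]
FL [0.4527 0.374  0.0837] [np.float64(0.6951311732952034), np.float64(0.6794001862237593)]
BL [0.6125 0.3372 0.0799] [np.float64(0.24390846484881684), np.float64(0.20961483107605006)]
BR [0.5611 0.1182 0.0798] [np.float64(0.26630754470085904), np.float64(0.21822451535651521)]
barR [0.4369 0.2117 0.1273] [np.float64(2.2264111883966273), np.float64(2.0658361655979)]
barL [0.4589 0.3032 0.1305] [np.float64(0.13533677565691285), np.float64(0.1275089279888872)]
0 [0.402  0.1556 0.085 ] [113.9031  99.1708] [584.2994 568.7166]
0 [0.4524 0.3738 0.085 ] [672.8062 169.364 ] [ 41.9177 442.2658]
0.03 [0.4023 0.1555 0.0899] [115.4934  91.606 ] [582.6167 567.2248]
0.03 [0.4527 0.3737 0.0899] [676.9761 162.0319] [ 38.0279 440.2619]
0.08 [0.4032 0.1553 0.098 ] [118.1125  79.4909] [580.0028 563.9048]
0.08 [0.4536 0.3735 0.098 ] [684.0439 150.3309] [ 31.7353 436.0936]
```

```bash
python3 - <<'E'
import cv2
a=cv2.imread('pics/s26f.png')[205:345,120:320];b=cv2.imread('pics/t26f.png')[170:310,270:470]
cv2.imwrite('pics/fin.png',cv2.convertScaleAbs(cv2.resize(cv2.hconcat([a,b]),None,fx=2,fy=2,interpolation=2),alpha=1.6))
E
```

```text
(no output)
```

View pics/fin.png

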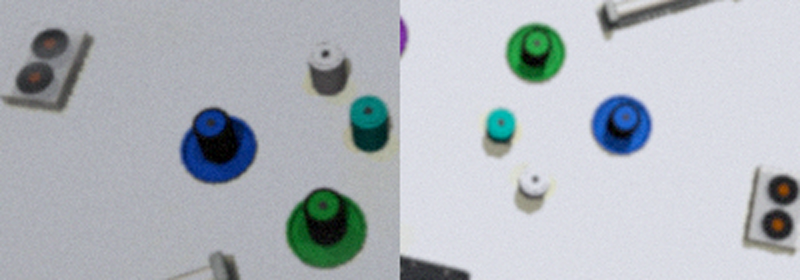

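Blue stands in the blue dish and green in the green dish, both upright. The metal roller and cassette have not moved, and the lid is shut. Handing in.

```bash
python3 -c "
from workcell import env
print(env.job_done(), env.state()['time_s'])"
```

```text
the job is handed in; nothing more can be done
the job is handed in; nothing more can be done
```

The job is done and handed in at about 37 s of the 122 s allowed. The blue roller is upright in the blue dish and the green one upright in the green dish. I swung the lid to about 1.6 rad, stood the orange roller upright in the toolbox, then lowered the lid shut.

**Last checks:**
- **Dishes:** both views show the blue and green rollers upright inside their dish rims.
- **Toolbox:** the orange roller was seen upright inside before I closed the lid. The lid's front edge measures z ≈ 0.084 m against 0.085 m when shut. The wrist force rose to about 10 N upward at the stop, more than the hinge needs to move.
- **Left alone:** the metal roller, turquoise roller and cassette look unmoved. The arm is clear of everything.

**What disagreed:**
- **First handle pinch:** it closed on nothing. The wrist and scene views put the visible fingertips about 20 mm behind the reported TCP. I lowered 16 mm, pinched again and it held at 9.6 mm, which matches the 10 mm bar.
- **Handle bar end:** one end had a 2-pixel mismatch between the two views. The wrist picture agreed with the height I used.

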